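# Hang the lacquered blanks to dry on the gravity rail and clamp the lacquer jar

## Task

Put the lacquering batch away to dry: hang every roller hanger that stands on the mat with its rollers in the channel of the sloped rail, at the open upper end, and let go so that it rolls down under the dust hood by itself, until all of them are queued up against the end stop. Also put the lid on the lacquer jar and swing its wire bail over until it has snapped down on the lid. Do not touch the wet blanks, and leave the flux jar and the white cup where they are.

Things in the scene. Friction and masses are not known exactly. Their poses are not given: they have to be found in the camera images.
- drying_rail: fixed rail: an aluminium channel, open upwards (24 mm wide inside, 30 mm outside, lips 7 mm high, floor 3 mm thick), sloping on end posts over a plywood base 130 mm wide, 12 mm high. Origin on the bench below rail_load. A clear plastic dust hood (roof 92 mm above the channel floor, 124 mm wide, rear wall at x = 60 mm) covers it from y = 85 mm on: nothing can be put down there from above
- rail_load (a point): loading place on the open upper part of the rail: middle of the channel floor, 170 mm above the bench. Its y axis is horizontal and points DOWNHILL along the rail, x level across it, z up; the floor falls 0.114 m per metre of y (6.5 degrees). The channel runs from y = -84 mm (red cap; post under it at y = -78 mm) to 373 mm; from y = -84 to 85 mm it is open above and on both sides
- rail_stop (a point): face of the end stop (red pad) at the low end under the hood: middle of the channel floor, 360 mm downhill of rail_load. A hanger resting against it has its roll point 30 mm (up to 34 mm) from here; the next ones queue 60 mm apart. A hanger takes 2 to 3 s to roll down
- lacquer_jar: fixed round amber glass jar with a paper band, 84 mm in diameter; origin on the bench under its middle, z up; +x points to the side where the wire bail is hinged. Its round mouth is at z = 100 mm: inner diameter 56 mm, outer 72 mm, free to 15 mm below the rim
- jar_lid: loose white ceramic lid with orange gasket, 0.12 kg; origin under the middle of its plug, z up. Bevelled plug 50 mm in diameter, 12 mm high; disc 80 mm in diameter from z = 12 to 20 mm; plain round knob 20 mm in diameter from z = 20 to 46 mm. It stands on its plug on the bench; seated, its origin is at z = 88 mm of lacquer_jar
- bail (a joint): angle of the wire bail in rad: 2.2 swung fully back (open, at the start), 0 lying on the seated lid (clamped). Over-centre spring: dead centre at 1.2; above it the bail springs back open, below it it snaps shut by itself and presses on the lid. Pushing the bar over takes up to about 6 N
- bail_bar (a point): middle of the bail's cross bar, a red sleeve 12 mm thick, 46 mm long, parallel to the jar's y axis, between two wire legs at y = -30 and 30 mm. It turns about a hinge axis along y at x = 46, z = 96 mm of the jar, radius 79 mm: open it is at x = 106, z = 147 mm; it passes 5 mm clear of the knob; clamped it lies on the lid at x = -31, z = 114.5 mm
- hanger_1: roller hanger with a brass disc, 0.21 kg; absent in some starts; stands on a 3 mm mat. Origin under its drip pan, z up. Pan x -31 to 35, y -28 to 28, 12 mm high. A strip (5 mm thick) at x = -30 mm rises to a roller carriage above the middle (26 x 60 mm, z 112 to 120). On top a blue grip tab 12 mm thick (x), 24 mm wide (y), z 120 to 157, with an 18 x 28 mm head up to 163 mm
- hanger_1_roll (a point): point of hanger_1 89 mm above its origin, midway between the undersides of its two white rollers (22 mm in diameter, axles along x at z = 100, y = -16 and 16 mm), which run on the channel's floor between its lips; there this point lies on the middle of the floor. The hook is open to +x: the channel enters between blank and rollers from that side
- blank_1: the wet lacquered brass disc clipped upright in hanger_1: 44 mm high, 44 to 48 mm wide (y), 4 mm thick, from z = 16 to 60 mm of the hanger; same origin and axes as the hanger
- hanger_2: roller hanger with a copper plate, 0.21 kg; absent in some starts; stands on a 3 mm mat. Origin under its drip pan, z up. Pan x -31 to 35, y -28 to 28, 12 mm high. A strip (5 mm thick) at x = -30 mm rises to a roller carriage above the middle (26 x 60 mm, z 112 to 120). On top a blue grip tab 12 mm thick (x), 24 mm wide (y), z 120 to 157, with an 18 x 28 mm head up to 163 mm
- hanger_2_roll (a point): point of hanger_2 89 mm above its origin, midway between the undersides of its two white rollers (22 mm in diameter, axles along x at z = 100, y = -16 and 16 mm), which run on the channel's floor between its lips; there this point lies on the middle of the floor. The hook is open to +x: the channel enters between blank and rollers from that side
- blank_2: the wet lacquered copper plate clipped upright in hanger_2: 44 mm high, 44 to 48 mm wide (y), 4 mm thick, from z = 16 to 60 mm of the hanger; same origin and axes as the hanger
- hanger_3: roller hanger with a brass plate, 0.21 kg; absent in some starts; stands on a 3 mm mat. Origin under its drip pan, z up. Pan x -31 to 35, y -28 to 28, 12 mm high. A strip (5 mm thick) at x = -30 mm rises to a roller carriage above the middle (26 x 60 mm, z 112 to 120). On top a blue grip tab 12 mm thick (x), 24 mm wide (y), z 120 to 157, with an 18 x 28 mm head up to 163 mm
- hanger_3_roll (a point): point of hanger_3 89 mm above its origin, midway between the undersides of its two white rollers (22 mm in diameter, axles along x at z = 100, y = -16 and 16 mm), which run on the channel's floor between its lips; there this point lies on the middle of the floor. The hook is open to +x: the channel enters between blank and rollers from that side
- blank_3: the wet lacquered brass plate clipped upright in hanger_3: 44 mm high, 44 to 48 mm wide (y), 4 mm thick, from z = 16 to 60 mm of the hanger; same origin and axes as the hanger
- hanger_4: roller hanger with a copper disc, 0.21 kg; absent in some starts; stands on a 3 mm mat. Origin under its drip pan, z up. Pan x -31 to 35, y -28 to 28, 12 mm high. A strip (5 mm thick) at x = -30 mm rises to a roller carriage above the middle (26 x 60 mm, z 112 to 120). On top a blue grip tab 12 mm thick (x), 24 mm wide (y), z 120 to 157, with an 18 x 28 mm head up to 163 mm
- hanger_4_roll (a point): point of hanger_4 89 mm above its origin, midway between the undersides of its two white rollers (22 mm in diameter, axles along x at z = 100, y = -16 and 16 mm), which run on the channel's floor between its lips; there this point lies on the middle of the floor. The hook is open to +x: the channel enters between blank and rollers from that side
- blank_4: the wet lacquered copper disc clipped upright in hanger_4: 44 mm high, 44 to 48 mm wide (y), 4 mm thick, from z = 16 to 60 mm of the hanger; same origin and axes as the hanger
- hanger_5: roller hanger with a silver-coloured disc, 0.21 kg; absent in some starts; stands on a 3 mm mat. Origin under its drip pan, z up. Pan x -31 to 35, y -28 to 28, 12 mm high. A strip (5 mm thick) at x = -30 mm rises to a roller carriage above the middle (26 x 60 mm, z 112 to 120). On top a blue grip tab 12 mm thick (x), 24 mm wide (y), z 120 to 157, with an 18 x 28 mm head up to 163 mm
- hanger_5_roll (a point): point of hanger_5 89 mm above its origin, midway between the undersides of its two white rollers (22 mm in diameter, axles along x at z = 100, y = -16 and 16 mm), which run on the channel's floor between its lips; there this point lies on the middle of the floor. The hook is open to +x: the channel enters between blank and rollers from that side
- blank_5: the wet lacquered silver-coloured disc clipped upright in hanger_5: 44 mm high, 44 to 48 mm wide (y), 4 mm thick, from z = 16 to 60 mm of the hanger; same origin and axes as the hanger
- flux_jar: small cream-grey jar with black screw lid, 49 mm across, 50 mm high; bystander, origin under its middle
- white_cup: white tapered cup, 64 mm across, 60 mm high; bystander, origin under its middle
Things that resemble listed ones, but are neither listed nor needed, are in the scene too. What is shaped like the jar_lid but green or yellow is not meant.

How it is judged:
By the outcome, as a careful person would: the job done as asked, in the order asked, and still so for the second after the job is handed in, with the robot touching nothing.
Of hanger_1, hanger_2, hanger_3, hanger_4, hanger_5 only 3 to 5 are there at a start; the rules pass over those that are not, and their reading is None.
At some moment in a run one of jar_lid may be knocked a few centimetres aside while the robot is not near it.
Once in a run the grip may slacken for a moment while it holds something.
It also fails if it takes over 210 s, if anything falls off the work surface, if the arm or the gripper's body presses on something with over 40 N, if the wrist force passes 120 N, or if a joint passes its speed limit or range.

## Robot

A 6-joint arm with a two-finger parallel gripper is mounted at the origin on a cart in front of the work surface, level with it; the furniture and walls round the work are solid. World frame = base frame: x ahead of the robot, y to its left, z up, the work surface at z = 0. Lengths are in m, angles in rad, forces in N, time in s.
With the tool pointing down it reaches from about 0.425 to 0.95 m from the base axis. Payload 3.5 kg.
Tool frame: the origin (TCP) lies on the centre line of the jaws, within the pads' length; the fingertips stand 14 mm ahead of it and the grasp point (between the pads) lies 5 mm behind it (ctrl.finger_overhang is the distance from the TCP to the fingertips, in m); z points along the fingers, y is the line along which they close (so a half turn about z gives the same grasp; the last joint's range is limited). The gripper opens to 85 mm and grips with 20 to 120 N. Pads are 22 mm wide; open, the fingers measure 114 mm over their backs; the gripper's body (76 mm by 85 mm) begins 54 mm behind the grasp point. The pads swing forward as they close: fully open they stand 13 mm farther back than shut.
Start: joints at [1.126, 0.286, 1.577, -0, 1.279, -0.15], TCP at [0.196, 0.646, 0.245] pointing down, gripper open.
Joint ranges: [-2.77, 2.77], [-0.9, 2.22], [0.21, 2.48], [-1.53, 4.67], [0.24, 2.81], [-2.84, 2.84]. Speed limits (rad/s): [2.79, 2.79, 3.14, 3.14, 3.14, 3.14].

## Interface

Orientations are given as a unit quaternion [x, y, z, w].
In Python, from plant import ctrl gives the robot as it stands.
- The arm moves only by the tool send_rows, never from a script. Its argument "moves" is text: rows parted by semicolons, each of 7 numbers parted by spaces: the turn, a rotation vector about the tool's x, y, z in units of 360 degrees (1.0 is 360 degrees), then the shift along the tool's x, y, z in units of 20 cm (1.0 is 20 cm), then the gripper's target within -1 to 1 (fully open at 1, half-way at 0, shut at -1). A call has 1 to 12 rows; each row is the pose to reach, as a shift and turn from the pose commanded when the call began, along the tool's axes at that moment, turning the shorter way round; what a row does not reach only later rows make up. A row lasts 1/8 s, in which the tool goes at most 62.5 mm and 10.7 degrees, less where a joint would pass 70% of its speed; a pose out of reach is approached as far as the arm can. A call with a number of a shift or a turn outside -1 to 1 is refused whole. A call with a gripper value outside its range is refused whole. The fingers move at their own pace and stop on an object; "newtons" is the grip in N (left out, the last holds). Time passes only in rows, so rows that repeat a pose let the fingers close. It gives the time, the measured TCP pose, the force, the opening and the grip force at its end, in the units of the state.
- ctrl.get_state(): the state, without advancing time (a new reading comes with each control period).
- ctrl.read_camera(name): name is "scene" or "side" or "wrist"; returns a dict with "image" (400x640x3 uint8, red, green, blue), "fovy" (degrees; the focal length in pixels is half the picture's height over the tangent of half this angle, whatever the lens; pixels are square), "cx", "cy" (the principal point, pixels), "extrinsics" (4x4, takes a point from camera to world coordinates). Camera axes: x right, y up, looking along -z (the intrinsics and any distortion apply to the point x, -y, -z); pixel columns grow to the right and rows downward; lengths in m; the calibration is good to about 2 mm. A picture is of the moment at which its call begins. There is no depth.
- ctrl.sign_off(): hands the job in; it is judged then, once.
The state is a dict: "time": time; "qpos": joint angles; "dq": joint speeds; "joint_efforts": joint torques, N m; "eef_pos": TCP position; "tcp_rot": TCP orientation; "contact_force": force on the tool from outside, world axes, zero at the start; "wrist_torque": the same for the moment, N m; "opening": opening from 0.0 (shut) to 1.0 (fully open); "finger_force": force on a finger pad.
Only numpy, scipy, OpenCV 4.12 (cv2) and the standard library are available. Lean on these libraries where they do the work, as an engineer would, in place of code of your own. Each camera call takes 0.05 s, during which the arm holds its last target. There are 200 camera calls.

## Working session

There is one attempt and no reset: what is moved stays moved. The work goes in short steps, Python scripts to look and compute and a tool call to move; the robot and the scene stay as the last step left them, time stands still between calls to the robot, and variables do not carry over. Pictures are saved under pics/ and viewed, at most 14 in all, crops included, and the job is handed in when it is done.

Besides the shell and the picture viewer there is one more tool, called after "Request:" as a command line: name --argument value ..., lists and objects as JSON in quotes. send_rows: Moves the arm, as the interface text tells. Its arguments: {"type":"object","properties":{"moves":{"type":"string"},"newtons":{"type":"number"}},"required":["moves"]}

```bash
ls; mkdir -p pics
cat > h.py <<'E'
import numpy as np, cv2
from plant import ctrl
def cam(n,save=None):
    c=ctrl.read_camera(n)
    if save: cv2.imwrite('pics/'+save,c['image'][:,:,::-1])
    return c
E
python3 - <<'E'
from h import *
for n in ('scene','side','wrist'):
    c=cam(n,n+'0.png'); print(n,{k:v for k,v in c.items() if k!='image'})
s=ctrl.get_state();print(s)
E
```

```text
pics
scene {'fovy': 55.47967477412853, 'cx': 321.22283681932043, 'cy': 204.02928722741322, 'extrinsics': array([[ 0.49258158,  0.46415702, -0.73615328, -0.29272472],
       [-0.87008587,  0.27988707, -0.40572628, -0.46058269],
       [ 0.01771908,  0.84036985,  0.54172368,  0.7138574 ],
       [ 0.        ,  0.        ,  0.        ,  1.        ]])}
side {'fovy': 49.249666227442944, 'cx': 317.2723562455478, 'cy': 202.6244784733486, 'extrinsics': array([[ 0.78497937,  0.51549863, -0.34361104,  0.09873767],
       [-0.61951919,  0.65152871, -0.4378428 , -0.57799199],
       [-0.00183491,  0.5565712 ,  0.83079789,  1.19825017],
       [ 0.        ,  0.        ,  0.        ,  1.        ]])}
wrist {'fovy': 59.571178998696176, 'cx': 321.12004760328955, 'cy': 199.20039623796384, 'extrinsics': array([[ 0.29058344, -0.92084916, -0.25999632,  0.13027129],
       [ 0.95684791,  0.27913154,  0.0807939 ,  0.66587225],
       [-0.00182582, -0.27225431,  0.9622236 ,  0.3724119 ],
       [ 0.        ,  0.        ,  0.        ,  1.        ]])}
{'time': 0.15, 'qpos': array([ 1.12600855e+00,  2.86992449e-01,  1.57785274e+00,  2.65636735e-06,
        1.27857068e+00, -1.50005679e-01]), 'dq': array([-1.54038469e-03, -1.26464978e-03, -5.36080003e-03,  2.70340337e-03,
       -1.65829801e-03,  8.36378578e-05]), 'joint_efforts': array([ 8.47052597e-04, -4.06604576e+01, -2.93140644e+01, -1.93624105e-04,
        3.91865848e-03, -2.02608123e-05]), 'eef_pos': array([0.19587321, 0.64545078, 0.2442382 ]), 'tcp_rot': array([ 1.46858293e-01,  9.89157121e-01, -8.71215355e-04, -2.68345358e-04]), 'contact_force': array([-0.36834232,  0.51156411,  0.19594514]), 'wrist_torque': array([-0.0143283 ,  0.00775151,  0.02951641]), 'finger_force': 0.0, 'opening': 1.0058395254935482}
```

View pics/scene0.png

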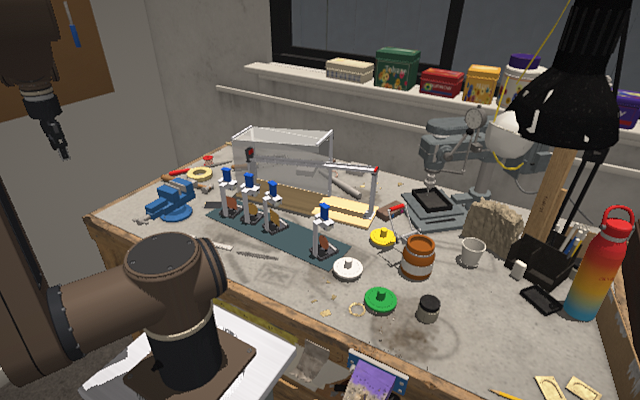

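View pics/side0.png

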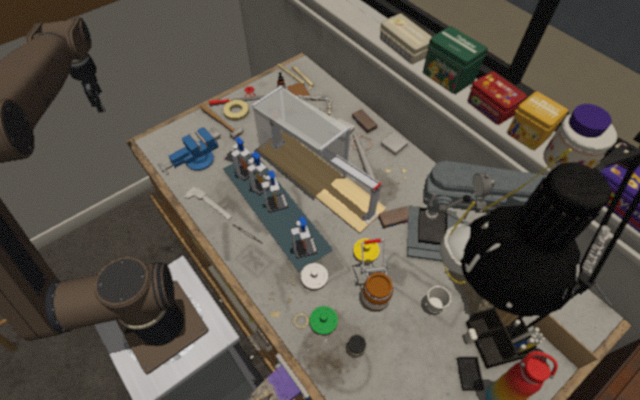

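The scene view shows four hangers (tabs at about (226,172), (250,178), (272,185) and (323,212)). The lid candidates are white (348,268), green (380,300) and yellow (383,237), so the white one is mine. The jar is at (418,257), with its bail leaning left. I'll take closer crops.

Run:
```python
from h import *
a=cv2.imread('pics/scene0.png')[140:330,200:480]
cv2.imwrite('pics/s1.png',cv2.resize(a,None,fx=2.85,fy=2.85,interpolation=cv2.INTER_CUBIC))
a=cv2.imread('pics/side0.png')[130:320,210:470]
cv2.imwrite('pics/d1.png',cv2.resize(a,None,fx=3,fy=3,interpolation=cv2.INTER_CUBIC))
```

```text
(no output)
```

View pics/s1.png

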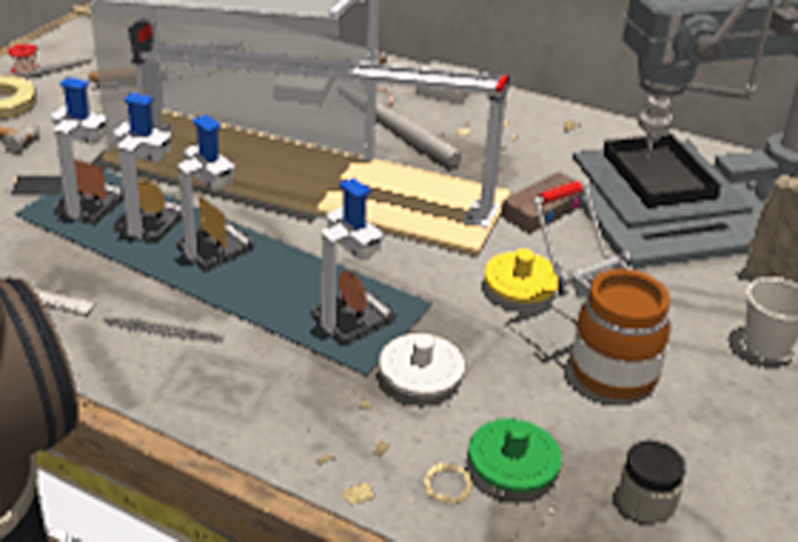

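View pics/d1.png

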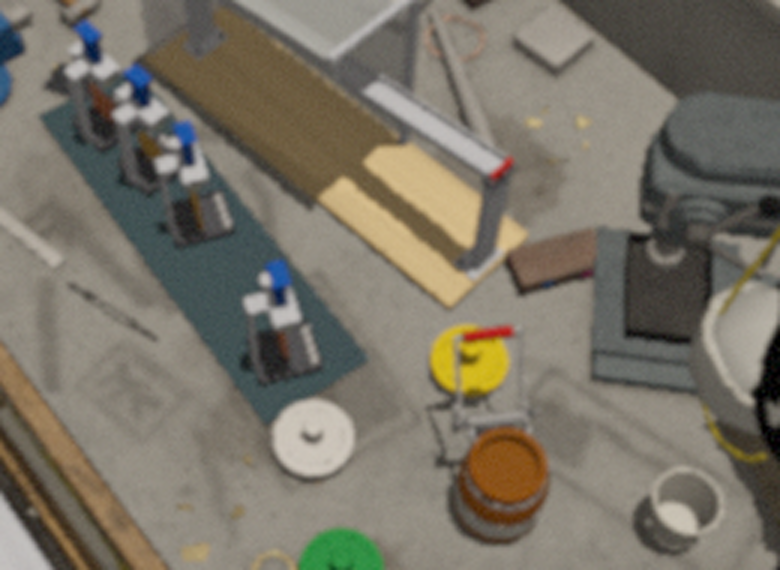

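```bash
cat >> h.py <<'E'
def ray(c,u,v):
    f=200/np.tan(np.radians(c['fovy'])/2); E=c['extrinsics']
    d=E[:3,:3]@np.array([(u-c['cx'])/f,-(v-c['cy'])/f,-1.]); return E[:3,3],d/np.linalg.norm(d)
def tri(c1,p1,c2,p2):
    o1,d1=ray(c1,*p1);o2,d2=ray(c2,*p2)
    s=np.linalg.lstsq(np.c_[d1,-d2],o2-o1,rcond=None)[0]
    a=o1+s[0]*d1;b=o2+s[1]*d2; return (a+b)/2,np.linalg.norm(a-b)
def onz(c,p,z):
    o,d=ray(c,*p); return o+d*(z-o[2])/d[2]
def proj(c,P):
    E=c['extrinsics'];f=200/np.tan(np.radians(c['fovy'])/2)
    q=E[:3,:3].T@(np.asarray(P)-E[:3,3]); return np.array([c['cx']+f*q[0]/-q[2],c['cy']-f*q[1]/-q[2]])
def blobs(img,lo,hi,amin=25):
    m=cv2.inRange(cv2.cvtColor(np.ascontiguousarray(img),cv2.COLOR_RGB2HSV),lo,hi)
    n,l,st,ce=cv2.connectedComponentsWithStats(m)
    return [(st[i,4],ce[i].round(1),st[i,:4]) for i in range(1,n) if st[i,4]>=amin]
E
python3 - <<'E'
from h import *
np.set_printoptions(precision=4,suppress=True)
S=cam('scene');D=cam('side')
for c in (S,D):
    print('blue',blobs(c['image'],(105,180,60),(125,255,255)))
    print('red',blobs(c['image'],(0,200,100),(4,255,255),12))
sp=lambda u,v:(200+u/2.85,140+v/2.85); dp=lambda u,v:(210+u/3,130+v/3)
for n,a,b in [('lidknob top',(424,336),(312,430)),('bail bar',(562,192),(489,332)),('capend top',(503,80),(502,168)),('railtop at hood',(362,70),(370,88)),
  ('jar mouth',(629,290),(505,465)),('base corner near',(486,247),(453,303)),('base corner R',(508,192),(525,232)),('stop red',(146,30),(0,0)),
  ('h4 strip top',(335,237),(257,302))]:
    p,e=tri(S,sp(*a),D,dp(*b));print(n,p,e)
E
```

```text
blue [(np.int32(80), array([74.7, 35.7]), array([70, 26, 10, 21], dtype=int32)), (np.int32(84), array([226.1, 173.9]), array([222, 168,   8,  14], dtype=int32)), (np.int32(95), array([248.4, 179.3]), array([244, 173,   9,  14], dtype=int32)), (np.int32(89), array([272.4, 187.9]), array([268, 181,   9,  16], dtype=int32)), (np.int32(110), array([324.1, 210.8]), array([320, 203,  10,  17], dtype=int32)), (np.int32(26), array([569.5, 245.9]), array([565, 237,  11,  16], dtype=int32))]
red [(np.int32(17), array([208.2, 157.1]), array([204, 156,   8,   4], dtype=int32)), (np.int32(39), array([178.7, 171.5]), array([169, 169,  20,   6], dtype=int32)), (np.int32(40), array([396.8, 207. ]), array([390, 204,  14,   7], dtype=int32)), (np.int32(150), array([616.5, 214.4]), array([602, 205,  32,  22], dtype=int32)), (np.int32(109), array([621. , 232.9]), array([611, 228,  21,  10], dtype=int32)), (np.int32(20), array([615.5, 242.4]), array([606, 240,  20,   4], dtype=int32))]
blue [(np.int32(35), array([239.4, 142.9]), array([236, 138,   6,  12], dtype=int32)), (np.int32(44), array([255.8, 157.
[... 444 characters left out ...]
pe=int32)), (np.int32(19), array([521. , 381.6]), array([517, 379,  10,   5], dtype=int32)), (np.int32(81), array([526.6, 389. ]), array([518, 384,  19,  11], dtype=int32))]
lidknob top [ 0.4149 -0.1579  0.0528] 0.002023824656873239
bail bar [ 0.5772 -0.2181  0.1429] 0.004421039126485944
capend top [ 0.6886 -0.107   0.1845] 0.00259986440445848
railtop at hood [0.6614 0.0528 0.1681] 0.01099543269342878
jar mouth [ 0.516  -0.3114  0.1013] 0.0014371887234332905
base corner near [ 0.6313 -0.1258  0.0098] 0.008811807256582545
base corner R [ 0.7543 -0.1036  0.0046] 0.005246221530209712
stop red [0.3783 0.1642 0.3367] 0.11102053336527037
h4 strip top [ 0.4401 -0.0443  0.1097] 0.0042789225689849756
```

```bash
cat >> h.py <<'E'
from scipy.spatial.transform import Rotation as R
def row(p,yaw,tilt=0):
    """p TCP world, yaw of tool-y axis dir in world (closing line), print row from current (measured) pose"""
    s=ctrl.get_state(); R0=R.from_quat(s['tcp_rot']); best=None
    for k in (0,np.pi):
        y=np.array([np.cos(yaw+k),np.sin(yaw+k),0]); z=np.array([0,0,-1.]); x=np.cross(y,z)
        T=R.from_matrix(np.c_[x,y,z]); 
        r=(R0.inv()*T).as_rotvec()/(2*np.pi)
        if best is None or np.linalg.norm(r)<np.linalg.norm(best): best=r
    t=R0.inv().apply(np.array(p)-s['eef_pos'])/0.2
    return np.r_[best,t].round(4)
E
python3 - <<'E'
from h import *
np.set_printoptions(precision=4,suppress=True)
S=cam('scene');D=cam('side')
s=[(226.1,173.9),(248.4,179.3),(272.4,187.9),(324.1,210.8)];d=[(239.4,142.9),(255.8,157.2),(271.1,174.9),(302.5,221.9)]
for a,b in zip(s,d): print(tri(S,a,D,b))
st=ctrl.get_state();print(R.from_quat(st['tcp_rot']).as_matrix(),st['qpos'])
W=cam('wrist'); print(R.from_quat(st['tcp_rot']).inv().apply(W['extrinsics'][:3,3]-st['eef_pos']))
print(row((0.5,-0.03,0.4),0.0))
E
```

```text
(array([0.4831, 0.3126, 0.1417]), np.float64(0.004159586457877025))
(array([0.4909, 0.2301, 0.1424]), np.float64(0.0038142454886507054))
(array([0.4892, 0.1415, 0.1409]), np.float64(0.008432582019146009))
(array([ 0.4631, -0.0498,  0.1398]), np.float64(0.007202626528659571))
[[-0.9569  0.2905 -0.0002]
 [ 0.2905  0.9569 -0.0005]
 [ 0.0001 -0.0005 -1.    ]] [ 1.126   0.2865  1.577  -0.      1.2786 -0.15  ]
[ 0.0687  0.0003 -0.1283]
[-0.0001  0.      0.2031 -2.4359 -2.792  -0.7736]
```

Request:
send_rows --moves "0 0 0.18 -0.85 -0.97 -0.6 1;0 0 0.18 -0.85 -0.97 -0.6 1;0 0 0.18 -0.85 -0.97 -0.6 1;0 0 0.18 -0.85 -0.97 -0.6 1;0 0 0.18 -0.85 -0.97 -0.6 1;0 0 0.18 -0.85 -0.97 -0.6 1" --newtons 40

```text
time: 1.15
eef_pos: [0.3037, 0.4095, 0.3679]
tcp_rot: [0.655, 0.755, 0.002, 0.0]
contact_force: [-0.5, 1.6, -0.4]
opening: 0.998
finger_force: 0.0
```

Run:
```python
from h import *
print(row((0.55,0.06,0.42),0.15))
```

```text
[ 7.0000e-04 -4.0000e-04 -1.3000e-03 -1.9031e+00  9.7350e-01 -2.6090e-01]
```

Request:
send_rows --moves "0 0 0 -0.3 0.15 -0.1 1;0 0 0 -0.6 0.3 -0.2 1;0 0 0 -0.9 0.45 -0.26 1;0 0 0 -1 0.5 -0.26 1;0 0 0 -1 0.5 -0.26 1"

```text
time: 1.78
eef_pos: [0.4327, 0.2261, 0.4177]
tcp_rot: [0.654, 0.757, 0.0, 0.0]
contact_force: [0.4, 0.8, -1.0]
opening: 1.002
finger_force: 0.0
```

Request:
send_rows --moves "0 0 0 -0.3 0.15 0 1;0 0 0 -0.6 0.3 0 1;0 0 0 -0.9 0.45 0 1;0 0 0 -0.9 0.47 0 1;0 0 0 -0.9 0.47 0 1;0 0 0 -0.9 0.47 0 1"

```text
time: 2.52
eef_pos: [0.5506, 0.0661, 0.4175]
tcp_rot: [0.651, 0.759, 0.0, -0.0]
contact_force: [0.2, 0.4, 0.4]
opening: 0.998
finger_force: 0.0
```

Run:
```python
from h import *
c=cam('wrist','w1.png');print(c['extrinsics'][:3,3],blobs(c['image'],(105,180,60),(125,255,255)),ctrl.get_state()['eef_pos'])
```

```text
[0.54067999 0.13461783 0.54591829] [(np.int32(52), array([281.6,  12.2]), array([273,   9,  15,   8], dtype=int32)), (np.int32(261), array([226.9, 250.1]), array([215, 233,  25,  31], dtype=int32))] [0.55056789 0.06612694 0.41771492]
```

View pics/w1.png

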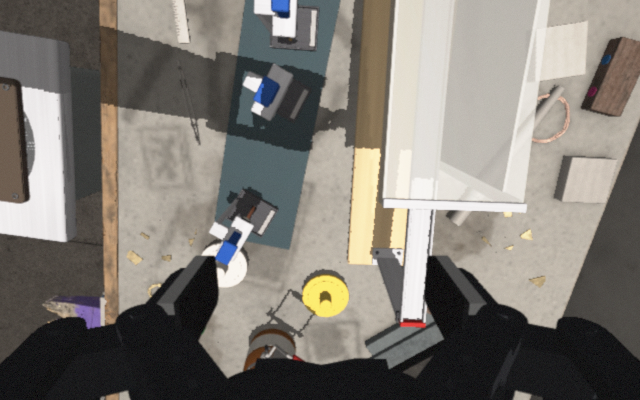

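The wrist view shows the rail channel running from the red cap (413,323) to the hood edge (425,205). Two hangers sit at (240,225) and (265,92) with different yaws. The white lid at (222,265) is next to the near hanger, and yellow is at (326,296). I'll zoom in.

Run:
```python
from h import *
a=cv2.imread('pics/w1.png')
m=np.hstack([cv2.resize(a[200:332,370:450],None,fx=4,fy=4,interpolation=cv2.INTER_CUBIC),cv2.resize(a[180:286,200:296],None,fx=5,fy=5,interpolation=cv2.INTER_CUBIC)[:528]])
cv2.imwrite('pics/m1.png',m);print(m.shape)
```

```text
(528, 800, 3)
```

View pics/m1.png

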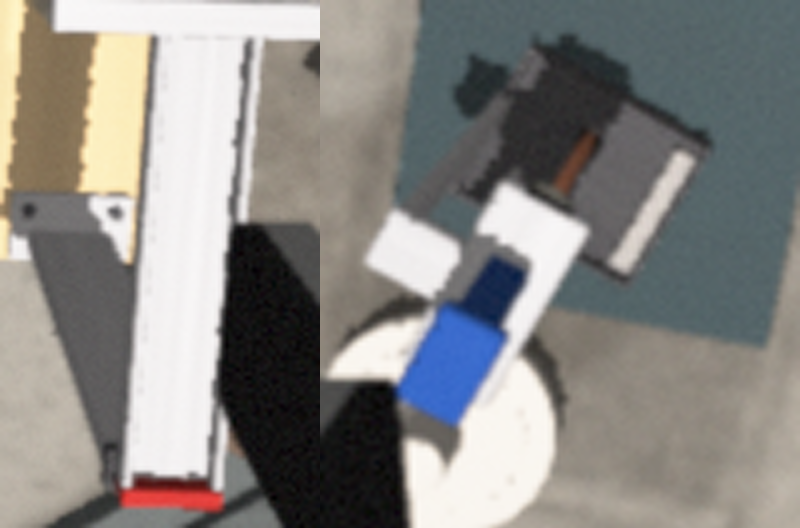

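```bash
cat >> h.py <<'E'
def head(c,near=None,z=0.166):
    """bright blue head top faces -> world centre, yaw of short side (hanger x axis mod pi), size"""
    h=cv2.cvtColor(np.ascontiguousarray(c['image']),cv2.COLOR_RGB2HSV); m=cv2.inRange(h,(105,150,150),(125,255,255))
    n,l,st,ce=cv2.connectedComponentsWithStats(m); out=[]
    for i in range(1,n):
        if st[i,4]<60: continue
        px=np.argwhere(l==i)[:,::-1]
        P=np.array([onz(c,p,z)[:2] for p in px])*1000
        (ctr,sz,ang)=cv2.minAreaRect(P.astype(np.float32))
        b=cv2.boxPoints((ctr,sz,ang)); e=[b[1]-b[0],b[2]-b[1]]; s=e[0] if np.linalg.norm(e[0])<np.linalg.norm(e[1]) else e[1]
        yaw=np.arctan2(s[1],s[0]); yaw=(yaw+np.pi/2)%np.pi-np.pi/2
        out.append((np.array(ctr).round(1),np.round(sz,1),round(yaw,3),ce[i].round(0)))
    return out
E
python3 - <<'E'
from h import *
np.set_printoptions(precision=4,suppress=True)
W=cam('wrist')
print(head(W))
A=onz(W,(412.75,321.25),.1866)
d=np.array([0,1]);B=onz(W,(421.75,210),.175)
for k in range(4): B=onz(W,(421.75,210),.1866-.114*np.linalg.norm(B[:2]-A[:2]))
u=(B-A)[:2];L=np.linalg.norm(u);u/=L;print(A,B,L,u,np.arctan2(-u[0],u[1]))
load=A[:2]+u*.084;print('load',load)
# widths
for pa,pb,z in [((408,210),(435.5,210),.171),((400.5,321.25),(425,321.25),.1866)]: print(np.linalg.norm(onz(W,pa,z)-onz(W,pb,z)))
sp=[(200+u/2.85,140+v/2.85) for u,v in []]
S=cam('scene');D=cam('side');
p=np.array([*load,.177]);print(proj(S,A),proj(D,A),proj(S,p),proj(D,p))
g=lambda q:((proj(S,q)-[200,140])*2.85,(proj(D,q)-[210,130])*3); print(g(A),g(B))
print(A[:2]+u*(.084+.36))
print([onz(W,((x-320)/5+200,180+y/5),.166) for x,y in [(443,300),(508,335),(460,425),(398,390)]])
E
```

```text
[(array([487.1, 217. ]), array([15.9,  8.8]), np.float32(-1.417), array([280.,   5.])), (array([474.6, 132.6]), array([18.4,  7. ]), np.float32(-0.073), array([259.,  94.])), (array([455.3, -53.7]), array([26.3, 15.4]), np.float32(-0.381), array([226., 252.]))]
[ 0.6865 -0.098   0.1866] [0.6704 0.0347 0.1714] 0.13363758530302508 [-0.12    0.9928] 0.12029224605340108
load [ 0.6764 -0.0146]
0.03094642440646822
0.029066606154407457
[373.1569 166.8124] [375.0525 184.2866] [346.8411 164.4057] [353.1308 170.0965]
(array([493.4971,  76.4154]), array([495.1575, 162.8599])) (array([376.0306,  65.6415]), array([392.4564,  96.3556]))
[0.6332 0.3428]
[array([ 0.453 , -0.0379,  0.166 ]), array([ 0.4688, -0.0444,  0.166 ]), array([ 0.4595, -0.0694,  0.166 ]), array([ 0.4442, -0.0625,  0.166 ])]
```

Run:
```python
from h import *
print(row((0.456,-0.054,0.25),-0.385))
```

```text
[ 1.000e-04 -0.000e+00  8.560e-02 -5.190e-01 -5.600e-01  8.386e-01]
```

Request:
send_rows --moves "0 0 0.028 -0.17 -0.19 0.2 0.1;0 0 0.056 -0.34 -0.37 0.4 0.1;0 0 0.0856 -0.52 -0.56 0.6 0.1;0 0 0.0856 -0.52 -0.56 0.84 0.1;0 0 0.0856 -0.52 -0.56 0.84 0.1;0 0 0.0856 -0.52 -0.56 0.84 0.1"

```text
time: 3.48
eef_pos: [0.4575, -0.0551, 0.2516]
tcp_rot: [0.83, 0.558, 0.001, 0.001]
contact_force: [0.4, -0.7, 1.2]
opening: 0.546
finger_force: 0.0
```

Run:
```python
from h import *
W=cam('wrist','w2.png');o=head(W);print(o)
for c,s,y,_ in o: print(row((*c/1000,.141),y))
print(ctrl.get_state()['eef_pos'])
```

```text
[]
[ 0.45797702 -0.05516575  0.25240539]
```

View pics/w2.png

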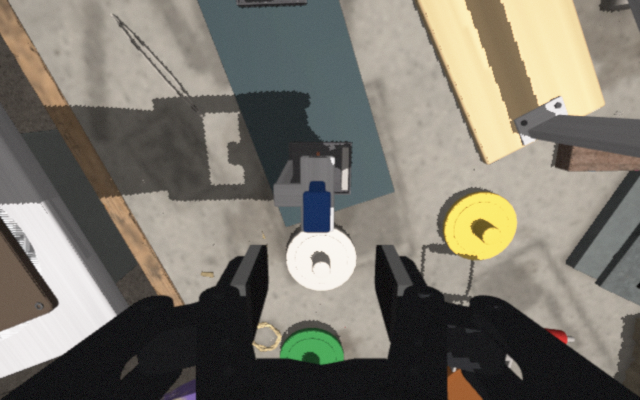

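```bash
sed -i 's/(105,150,150)/(105,150,VMIN)/; s/z=0.166):/z=0.166,VMIN=150):/' h.py
python3 - <<'E'
from h import *
W=cam('wrist');o=head(W,VMIN=70);print(o, onz(W,(317,212),.166))
for c,s,y,_ in o: print(row((*c/1000,.141),y))
print(W['image'][195:235:6,317])
E
```

```text
[(array([456.8, -50.6]), array([32.4, 16. ]), np.float32(-0.4), array([315., 208.]))] [ 0.45628476 -0.05435505  0.166     ]
[ 9.000e-04 -1.000e-04  2.300e-03  1.880e-02 -1.780e-02  5.578e-01]
[[ 25  48  92]
 [ 25  46  92]
 [ 21  45  90]
 [ 26  49  93]
 [ 27  48  91]
 [ 21  45  88]
 [ 66  73 102]]
```

Request:
send_rows --moves "0 0 0 0 -0.01 0.25 0.1;0 0 0 0 -0.01 0.5 0.1;0 0 0 0 -0.01 0.55 0.1;0 0 0 0 -0.01 0.55 -1;0 0 0 0 -0.01 0.55 -1;0 0 0 0 -0.01 0.55 -1;0 0 0 0 -0.01 0.55 -1" --newtons 70

```text
time: 4.45
eef_pos: [0.4561, -0.055, 0.1421]
tcp_rot: [0.83, 0.558, 0.001, 0.002]
contact_force: [-1.5, 0.5, 7.0]
opening: 0.195
finger_force: 67.9
```

Run:
```python
from h import *
s=ctrl.get_state();print(s['eef_pos'],s['opening'],s['finger_force'])
u=np.array([-.12,.9928]);x=np.array([.9928,.12]);L=np.array([.6764,-.0146])
p=L-u*.025-x*.10;print(p,row((*p,.17+.0029+.052+.015),.12))
```

```text
[ 0.456104   -0.05501661  0.14208902] 0.19543421105569816 67.93633818626404
[ 0.58012 -0.05142] [ 7.000e-04  1.000e-04 -8.070e-02  2.508e-01  5.697e-01 -4.863e-01]
```

Request:
send_rows --moves "0 0 0 0 0 -0.15 -1;0 0 0 0 0 -0.3 -1;0 0 0 0 0 -0.49 -1;0 0 -0.03 0.08 0.19 -0.49 -1;0 0 -0.055 0.16 0.38 -0.49 -1;0 0 -0.0807 0.25 0.57 -0.49 -1;0 0 -0.0807 0.25 0.57 -0.49 -1;0 0 -0.0807 0.25 0.57 -0.49 -1"

```text
time: 5.45
eef_pos: [0.5782, -0.0512, 0.2368]
tcp_rot: [0.664, 0.748, -0.0, -0.001]
contact_force: [-0.7, 0.5, -1.9]
opening: 0.198
finger_force: 68.9
```

Run:
```python
from h import *
s=ctrl.get_state();print(s['eef_pos'],s['opening'],s['finger_force'],s['contact_force'])
a=cam('wrist')['image'][:,:,::-1]; b=cam('scene')['image'][120:270,250:450,::-1]
cv2.imwrite('pics/m2.png',np.hstack([cv2.resize(a,(480,300)),cv2.resize(b,(320,240)) if 0 else cv2.copyMakeBorder(cv2.resize(b,(320,240)),0,60,0,0,0)]))
```

```text
[ 0.57815388 -0.05115804  0.23679411] 0.19754292587238437 68.89576077461243 [-0.7324398   0.50981857 -1.94548657]
```

View pics/m2.png

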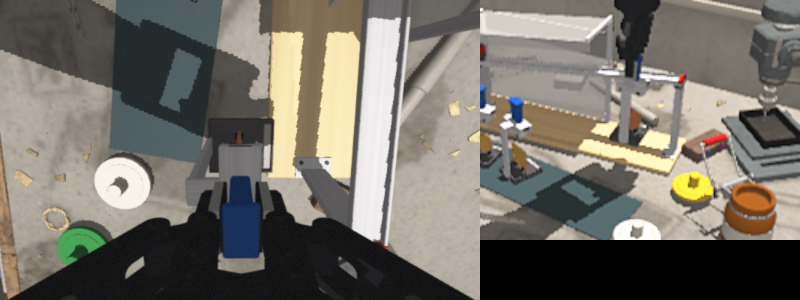

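Run:
```python
from h import *
print(row((.6794,-.0394,.237),.12),row((.6794,-.0394,.226),.12))
```

```text
[-1.000e-04 -0.000e+00 -1.000e-04 -1.700e-03  5.109e-01  1.000e-03] [-1.000e-04 -0.000e+00 -1.000e-04 -1.700e-03  5.109e-01  5.600e-02]
```

Request:
send_rows --moves "0 0 0 0 0.2 0 -1;0 0 0 0 0.4 0 -1;0 0 0 0 0.505 0 -1;0 0 0 0 0.505 0 -1;0 0 0 0 0.505 0 -1"

```text
time: 6.18
eef_pos: [0.678, -0.0392, 0.2373]
tcp_rot: [0.663, 0.748, -0.0, -0.0]
contact_force: [0.4, -1.2, -1.0]
opening: 0.193
finger_force: 68.9
```

Run:
```python
from h import *
s=ctrl.get_state();print(s['eef_pos'],s['opening'],s['contact_force'])
a=cam('wrist')['image'][90:330,220:440,::-1]; b=cam('scene')['image'][130:250,300:400,::-1]
cv2.imwrite('pics/m3.png',np.hstack([cv2.resize(a,(440,480)),cv2.resize(b,(360,432))[:480] if 0 else cv2.resize(b,(360,480))]))
```

```text
[ 0.67797683 -0.03920675  0.23730552] 0.19287756445786888 [ 0.42257212 -1.18692334 -0.9669068 ]
```

View pics/m3.png

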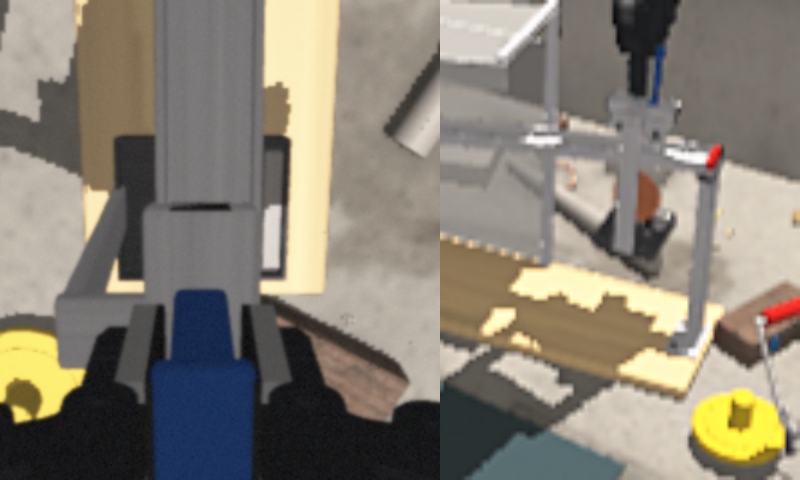

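The carriage is just about over the channel, which lies 1.5 mm farther in +x. That agrees with the target, so I'll lower it.

Request:
send_rows --moves "0 0 0 0 0.008 0 -1;0 0 0 0 0.008 0.03 -1;0 0 0 0 0.008 0.055 -1;0 0 0 0 0.008 0.065 -1;0 0 0 0 0.008 0.065 -1"

```text
time: 6.9
eef_pos: [0.6807, -0.0389, 0.224]
tcp_rot: [0.663, 0.748, -0.0, -0.0]
contact_force: [-0.3, -0.3, -1.7]
opening: 0.194
finger_force: 69.0
```

Request:
send_rows --moves "0 0 0 0 0 0.01 -1;0 0 0 0 0 0.01 -1;0 0 0 0 0 0.01 0.1;0 0 0 0 0 0.01 0.1;0 0 0 0 0 0.01 0.1;0 0 0 0 0 0.01 0.1;0 0 0 0 0 0.01 0.1"

```text
time: 7.78
eef_pos: [0.6807, -0.0389, 0.2223]
tcp_rot: [0.663, 0.748, -0.0, -0.0]
contact_force: [0.1, -0.2, 0.6]
opening: 0.547
finger_force: 0.0
```

Run:
```python
from h import *
s=ctrl.get_state();print(s['eef_pos'],s['opening'],s['contact_force'])
a=cam('wrist')['image'][:,:,::-1]; b=cam('scene')['image'][120:270,220:420,::-1]
cv2.imwrite('pics/m4.png',np.hstack([cv2.resize(a,(480,300)),cv2.copyMakeBorder(cv2.resize(b,(320,240)),0,60,0,0,0)]))
print(row((.474,.133,.25),-.6),head(cam('scene')))
```

```text
[ 0.6806937  -0.03892649  0.22226655] 0.5474571817993104 [ 0.13536935 -0.21000404  0.56784191]
[-0.     -0.      0.1146  0.9775 -0.923  -0.1384] [(array([296.7, 356.5]), array([24. , 56.7]), np.float32(0.045), array([167., 189.])), (array([226.1, 238.3]), array([49.3, 75.6]), np.float32(1.409), array([178., 214.]))]
```

View pics/m4.png

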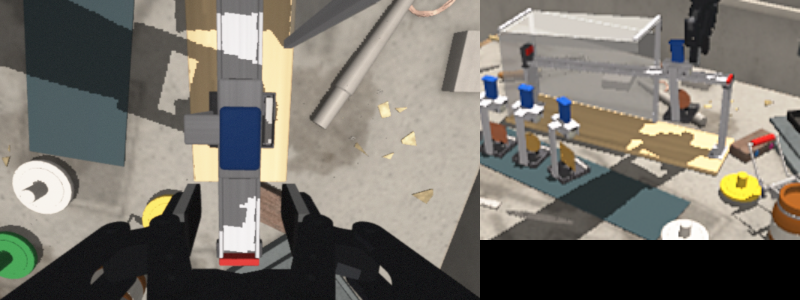

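Run:
```python
from h import *
print(row((.482,.064,.30),.12))
```

```text
[ 0.      0.      0.      0.6303 -0.9247 -0.3884]
```

Request:
send_rows --moves "0 0 0 0 0 -0.2 0.1;0 0 0 0 -0.1 -0.39 0.1;0 0 0 0.16 -0.3 -0.39 0.1;0 0 0 0.32 -0.5 -0.39 0.1;0 0 0 0.47 -0.7 -0.39 0.1;0 0 0 0.63 -0.92 -0.39 0.1;0 0 0 0.63 -0.92 -0.39 0.1;0 0 0 0.63 -0.92 -0.39 0.1"

```text
time: 8.93
eef_pos: [0.4835, 0.0639, 0.301]
tcp_rot: [0.663, 0.748, 0.0, 0.001]
contact_force: [-0.3, -0.2, -0.9]
opening: 0.549
finger_force: 0.0
```

Run:
```python
from h import *
W=cam('wrist','w5.png');print(W['extrinsics'][:3,3]);
for v in (60,90,120,150,180): print(v,head(W,VMIN=v))
S=cam('scene','s5.png');print([ (b[0],b[1]) for b in blobs(S['image'],(100,100,60),(125,255,255))])
```

```text
[0.47552895 0.1329065  0.42925841]
60 [(array([481.6, 134.5]), array([26.1, 15.9]), np.float32(-0.347), array([329.,  98.]))]
90 [(array([481.7, 134.7]), array([25.7, 15.9]), np.float32(-0.347), array([330.,  98.]))]
120 []
150 []
180 []
[(np.int32(106), array([44. , 53.8])), (np.int32(25), array([439.8,  92.2])), (np.int32(100), array([322.5, 149.8])), (np.int32(101), array([226.2, 173.8])), (np.int32(114), array([248.7, 179.2])), (np.int32(1322), array([171.5, 202.7])), (np.int32(98), array([272.4, 187.9])), (np.int32(61), array([569.1, 246.4])), (np.int32(290), array([380.8, 373.7]))]
```

Run:
```python
from h import *
S=cam('scene');print([b[1] for b in blobs(S['image'],(100,100,60),(125,255,255)) if 120<b[1][1]<200 and b[1][0]>200])
u=np.array([-.12,.9928]);L=np.array([.6764,-.0146])
for y in (-.025,.1,.2,.27,.33): print(y,proj(S,(*(L+u*y),.17-.114*y+.055)).round(0))
print(row((.4818,.1347,.23),-.347))
```

```text
[array([321.9, 149.9]), array([226.2, 173.8]), array([248.7, 179.2]), array([272.4, 187.9])]
-0.025 [356. 151.]
0.1 [317. 148.]
0.2 [289. 146.]
0.27 [270. 144.]
0.33 [255. 143.]
[1.000e-04 0.000e+00 7.420e-02 3.552e-01 3.130e-02 3.528e-01]
```

Request:
send_rows --moves "0 0 0.03 0.12 0.01 0.1 0.1;0 0 0.055 0.24 0.02 0.2 0.1;0 0 0.0742 0.352 0.025 0.34 0.1;0 0 0.0742 0.352 0.025 0.34 0.1;0 0 0.0742 0.352 0.025 0.34 0.1"

```text
time: 9.7
eef_pos: [0.4805, 0.1339, 0.2331]
tcp_rot: [0.818, 0.575, 0.0, 0.0]
contact_force: [0.6, 0.0, 1.3]
opening: 0.551
finger_force: 0.0
```

Run:
```python
from h import *
S=cam('scene');print([b[1] for b in blobs(S['image'],(100,100,60),(125,255,255)) if 120<b[1][1]<200 and b[1][0]>200])
a=S['image'][110:210,230:400,::-1];cv2.imwrite('pics/m5.png',cv2.resize(a,None,fx=4.5,fy=4.5,interpolation=cv2.INTER_CUBIC))
print(row((.4818,.1347,.1415),-.347))
```

```text
[array([226.2, 173.8]), array([248.6, 179.3]), array([272.4, 188. ])]
[ 3.000e-04 -1.000e-04  2.000e-04  5.700e-03  2.900e-03  4.607e-01]
```

Request:
send_rows --moves "0 0 0 0.004 0.003 0.2 0.1;0 0 0 0.004 0.003 0.4 0.1;0 0 0 0.004 0.003 0.46 0.1;0 0 0 0.004 0.003 0.46 0.1;0 0 0 0.004 0.003 0.46 -1;0 0 0 0.004 0.003 0.46 -1;0 0 0 0.004 0.003 0.46 -1;0 0 0 0.004 0.003 0.46 -1"

```text
time: 10.75
eef_pos: [0.4819, 0.1352, 0.1425]
tcp_rot: [0.818, 0.575, 0.002, 0.001]
contact_force: [0.6, -0.6, 6.9]
opening: 0.196
finger_force: 68.0
```

Run:
```python
from h import *
S=cam('scene','s6.png');print([b[1] for b in blobs(S['image'],(100,60,40),(125,255,255),10) if 120<b[1][1]<200 and b[1][0]>200])
a=S['image'][110:210,230:400,::-1];cv2.imwrite('pics/m5.png',cv2.resize(a,None,fx=4.5,fy=4.5,interpolation=cv2.INTER_CUBIC))
print(row((.5797,-.0512,.237),.12))
```

```text
[array([296.3, 152.4]), array([226.1, 173.7]), array([248.6, 179.4]), array([273.9, 188.2])]
[ 7.000e-04 -1.000e-04 -7.410e-02 -7.102e-01  7.778e-01 -4.704e-01]
```

View pics/m5.png

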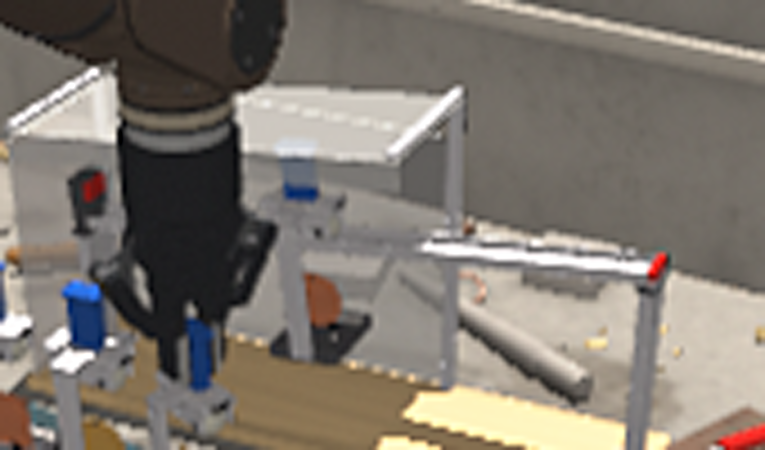

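Request:
send_rows --moves "0 0 0 0 0 -0.2 -1;0 0 0 0 0 -0.47 -1;0 0 -0.015 -0.18 0.15 -0.47 -1;0 0 -0.03 -0.36 0.35 -0.47 -1;0 0 -0.05 -0.54 0.55 -0.47 -1;0 0 -0.0741 -0.71 0.77 -0.47 -1;0 0 -0.0741 -0.71 0.77 -0.47 -1;0 0 -0.0741 -0.71 0.77 -0.47 -1"

```text
time: 11.8
eef_pos: [0.5762, -0.0504, 0.2331]
tcp_rot: [0.664, 0.748, -0.0, -0.001]
contact_force: [-0.9, 0.6, -2.8]
opening: 0.194
finger_force: 68.1
```

Run:
```python
from h import *
S=cam('scene');print([b[1] for b in blobs(S['image'],(100,60,40),(125,255,255),10) if 120<b[1][1]<200 and b[1][0]>200])
s=ctrl.get_state();print(s['opening'],s['finger_force']);print(row((.680,-.0392,.237),.12))
```

```text
[array([287.6, 151.6]), array([348.2, 163.5]), array([226.1, 173.7]), array([248.7, 179.2])]
0.197129910693655 68.07525515556335
[-3.000e-04 -2.000e-04 -1.000e-04 -9.200e-03  5.222e-01 -1.930e-02]
```

Request:
send_rows --moves "0 0 0 0 0.1 -0.02 -1;0 0 0 -0.005 0.35 -0.02 -1;0 0 0 -0.009 0.517 -0.02 -1;0 0 0 -0.009 0.522 -0.02 -1;0 0 0 -0.009 0.522 -0.02 -1"

```text
time: 12.48
eef_pos: [0.6799, -0.0388, 0.2378]
tcp_rot: [0.663, 0.749, -0.0, -0.001]
contact_force: [0.3, -0.5, -2.2]
opening: 0.197
finger_force: 68.4
```

Run:
```python
from h import *
S=cam('scene');print([b[1] for b in blobs(S['image'],(100,60,40),(125,255,255),10) if 120<b[1][1]<200 and b[1][0]>200])
s=ctrl.get_state();print(s['opening'],s['finger_force'],s['eef_pos']);print(row((.6807,-.039,.2225),.12))
```

```text
[array([360.2, 147.9]), array([282.7, 151. ]), array([226.2, 173.7]), array([248.7, 179.2])]
0.19185639064682306 68.43862652778625 [ 0.67976564 -0.03909289  0.23805501]
[-0.0002 -0.0001  0.0001 -0.0001  0.0048  0.0778]
```

Request:
send_rows --moves "0 0 0 0 0.004 0.04 -1;0 0 0 0 0.004 0.076 -1;0 0 0 0 0.004 0.076 -1;0 0 0 0 0.004 0.076 -1;0 0 0 0 0.004 0.076 0.1;0 0 0 0 0.004 0.076 0.1;0 0 0 0 0.004 0.076 0.1;0 0 0 0 0.004 0.076 0.1;0 0 0 0 0.004 0.076 0.1"

```text
time: 13.65
eef_pos: [0.6816, -0.0399, 0.223]
tcp_rot: [0.664, 0.748, -0.0, -0.0]
contact_force: [0.7, 0.6, -0.1]
opening: 0.549
finger_force: 0.0
```

Run:
```python
from h import *
S=cam('scene');print([b[1] for b in blobs(S['image'],(100,60,40),(125,255,255),10) if 120<b[1][1]<200 and b[1][0]>200])
print(row((.496,.146,.30),.12))
```

```text
[array([346. , 151.5]), array([274. , 150.5]), array([226.1, 173.7]), array([248.7, 179.2])]
[-0.0000e+00 -0.0000e+00 -1.0000e-04  1.0337e+00 -8.1070e-01 -3.8460e-01]
```

Request:
send_rows --moves "0 0 0 0 0 -0.2 0.1;0 0 0 0 -0.2 -0.385 0.1;0 0 0 0.2 -0.4 -0.385 0.1;0 0 0 0.4 -0.6 -0.385 0.1;0 0 0 0.65 -0.81 -0.385 0.1;0 0 0 0.9 -0.81 -0.385 0.1;0 0 0 1 -0.81 -0.385 0.1;0 0 0 1 -0.81 -0.385 0.1;0 0 0 1 -0.81 -0.385 0.1"

```text
time: 14.82
eef_pos: [0.4972, 0.1387, 0.3001]
tcp_rot: [0.664, 0.748, -0.0, 0.0]
contact_force: [0.1, -0.2, -0.6]
opening: 0.555
finger_force: 0.0
```

Run:
```python
from h import *
W=cam('wrist','w7.png');print(W['extrinsics'][:3,3]);
for v in (60,90,150): print(v,head(W,VMIN=v))
S=cam('scene');print([b[1] for b in blobs(S['image'],(100,60,40),(125,255,255),10) if 120<b[1][1]<200 and b[1][0]>200])
```

```text
[0.48953736 0.20768904 0.42845418]
60 [(array([486. , 225.8]), array([16.1, 26. ]), np.float32(0.109), array([319.,  73.]))]
90 [(array([486. , 225.8]), array([16.1, 26. ]), np.float32(0.109), array([319.,  73.]))]
150 [(array([485.1, 232.3]), array([16.2, 12.6]), np.float32(-1.501), array([319.,  63.]))]
[array([334.1, 149.7]), array([263.9, 149.6]), array([226.1, 173.7]), array([248.7, 179.4])]
```

Run:
```python
from h import *
print(row((.486,.226,.1415),.109))
```

```text
[-0.      0.      0.0015  0.4422 -0.0043  0.7927]
```

Request:
send_rows --moves "0 0 0 0.2 0 0.1 0.1;0 0 0.0015 0.44 -0.004 0.25 0.1;0 0 0.0015 0.442 -0.004 0.4 0.1;0 0 0.0015 0.442 -0.004 0.4 0.1;0 0 0.0015 0.442 -0.004 0.6 0.1;0 0 0.0015 0.442 -0.004 0.79 0.1;0 0 0.0015 0.442 -0.004 0.79 0.1;0 0 0.0015 0.442 -0.004 0.79 0.1;0 0 0.0015 0.442 -0.004 0.79 -1;0 0 0.0015 0.442 -0.004 0.79 -1;0 0 0.0015 0.442 -0.004 0.79 -1;0 0 0.0015 0.442 -0.004 0.79 -1"

```text
time: 16.42
eef_pos: [0.4868, 0.2272, 0.1444]
tcp_rot: [0.667, 0.745, 0.001, 0.001]
contact_force: [-0.8, -0.2, 6.9]
opening: 0.2
finger_force: 67.8
```

Run:
```python
from h import *
S=cam('scene');print([b[1] for b in blobs(S['image'],(100,60,40),(125,255,255),10) if 120<b[1][1]<200 and b[1][0]>200])
print(row((.56,.05,.242),.12),row((.5797,-.0512,.242),.12))
```

```text
[array([323.4, 149.6]), array([226.2, 174. ]), array([251.4, 179.2])]
[ 5.000e-04 -0.000e+00 -1.500e-03 -9.212e-01  2.677e-01 -4.873e-01] [ 5.000e-04 -0.000e+00 -1.500e-03 -1.435e+00  3.097e-01 -4.872e-01]
```

Request:
send_rows --moves "0 0 0 0 0 -0.25 -1;0 0 0 0 0 -0.485 -1;0 0 0 -0.25 0 -0.485 -1;0 0 0 -0.5 0 -0.485 -1;0 0 0 -0.75 0.05 -0.485 -1;0 0 0 -1 0.15 -0.485 -1;0 0 0 -1 0.2 -0.485 -1"

```text
time: 17.35
eef_pos: [0.5481, 0.0296, 0.2387]
tcp_rot: [0.669, 0.743, -0.0, 0.0]
contact_force: [-0.2, 2.2, -1.6]
opening: 0.199
finger_force: 68.4
```

Run:
```python
from h import *
S=cam('scene');print([b[1] for b in blobs(S['image'],(100,60,40),(125,255,255),10) if 120<b[1][1]<200 and b[1][0]>200])
s=ctrl.get_state();print(s['opening'],s['finger_force'],s['eef_pos'])
print(row((.5797,-.0512,.242),.12),row((.6807,-.039,.24),.12))
```

```text
[array([258.2, 149. ]), array([318.2, 159.4]), array([226.1, 173.7])]
0.1944768407977021 68.44060063362122 [0.5485899  0.03132795 0.23863765]
[ 1.000e-04 -1.000e-04 -2.100e-03 -4.269e-01  1.107e-01 -1.710e-02] [ 1.000e-04 -1.000e-04 -2.100e-03 -4.200e-01  6.193e-01 -6.900e-03]
```

Request:
send_rows --moves "0 0 -0.002 -0.25 0.03 -0.015 -1;0 0 -0.002 -0.427 0.11 -0.015 -1;0 0 -0.002 -0.425 0.3 -0.01 -1;0 0 -0.002 -0.42 0.55 -0.008 -1;0 0 -0.002 -0.42 0.619 -0.007 -1;0 0 -0.002 -0.42 0.619 -0.007 -1;0 0 -0.002 -0.42 0.619 -0.007 -1"

```text
time: 18.27
eef_pos: [0.6785, -0.0367, 0.2402]
tcp_rot: [0.662, 0.749, -0.0, -0.001]
contact_force: [-0.2, 0.5, -2.2]
opening: 0.196
finger_force: 68.5
```

Run:
```python
from h import *
S=cam('scene');print([b[1] for b in blobs(S['image'],(100,60,40),(125,255,255),10) if 120<b[1][1]<200 and b[1][0]>200])
s=ctrl.get_state();print(s['opening'],s['finger_force'],s['eef_pos'])
print(row((.6807,-.039,.225),.12))
```

```text
[array([359. , 148.5]), array([258.2, 149. ]), array([309.3, 153.4]), array([226.1, 173.7])]
0.19765540456902403 68.48448157310486 [ 0.67852076 -0.03686719  0.24057318]
[-0.0001 -0.      0.0005 -0.0119  0.0096  0.0779]
```

Request:
send_rows --moves "0 0 0 -0.01 0.008 0.04 -1;0 0 0 -0.01 0.008 0.074 -1;0 0 0 -0.01 0.008 0.077 -1;0 0 0 -0.01 0.008 0.077 -1;0 0 0 -0.01 0.008 0.077 0.1;0 0 0 -0.01 0.008 0.077 0.1;0 0 0 -0.01 0.008 0.077 0.1;0 0 0 -0.01 0.008 0.077 0.1;0 0 0 -0.01 0.008 0.077 0.1"

```text
time: 19.45
eef_pos: [0.6815, -0.0391, 0.2251]
tcp_rot: [0.662, 0.749, 0.0, 0.0]
contact_force: [-0.5, -0.3, -0.7]
opening: 0.546
finger_force: 0.0
```

Run:
```python
from h import *
S=cam('scene');print([b[1] for b in blobs(S['image'],(100,60,40),(125,255,255),10) if 120<b[1][1]<200 and b[1][0]>200])
print(row((.492,.243,.30),.12))
```

```text
[array([345.8, 151.5]), array([258.2, 148.9]), array([298.9, 152.6]), array([226.2, 173.7])]
[ 0.0000e+00  0.0000e+00  4.0000e-04  1.5158e+00 -7.6770e-01 -3.7450e-01]
```

Request:
send_rows --moves "0 0 0 0 0 -0.2 0.1;0 0 0 0 -0.2 -0.375 0.1;0 0 0 0.2 -0.4 -0.375 0.1;0 0 0 0.4 -0.6 -0.375 0.1;0 0 0 0.65 -0.76 -0.375 0.1;0 0 0 0.95 -0.77 -0.375 0.1;0 0 0 1 -0.79 -0.375 0.1"

```text
time: 20.38
eef_pos: [0.4991, 0.1427, 0.3006]
tcp_rot: [0.661, 0.751, 0.001, 0.0]
contact_force: [-0.2, -0.4, 0.2]
opening: 0.548
finger_force: 0.0
```

Request:
send_rows --moves "0 0 0 0.25 0 0 0.1;0 0 0 0.49 0 0 0.1;0 0 0 0.49 0 0 0.1;0 0 0 0.49 0 0 0.1"

```text
time: 20.88
eef_pos: [0.4885, 0.2367, 0.3]
tcp_rot: [0.662, 0.749, -0.0, 0.0]
contact_force: [-0.5, 0.0, -1.2]
opening: 0.553
finger_force: 0.0
```

Run:
```python
from h import *
W=cam('wrist','w8.png');print(W['extrinsics'][:3,3]);
for v in (60,90,150): print(v,head(W,VMIN=v))
S=cam('scene');print([b[1] for b in blobs(S['image'],(100,60,40),(125,255,255),10) if 120<b[1][1]<200 and b[1][0]>200])
for c,s,y,_ in head(W,VMIN=60): print(row((*c/1000,.1415),y))
```

```text
[0.48066437 0.30570576 0.42827344]
60 [(array([478.6, 308.3]), array([15.9, 25.6]), np.float32(0.112), array([319.,  96.]))]
90 [(array([478.6, 308.3]), array([15.9, 25.6]), np.float32(0.112), array([319.,  96.]))]
150 []
[array([334.1, 149.7]), array([258.2, 148.9]), array([284.2, 151.4]), array([226.2, 174.2])]
[-0.000e+00  1.000e-04  1.400e-03  3.646e-01 -6.100e-03  7.927e-01]
```

Request:
send_rows --moves "0 0 0 0.2 0 0.1 0.1;0 0 0.0014 0.365 -0.006 0.25 0.1;0 0 0.0014 0.365 -0.006 0.4 0.1;0 0 0.0014 0.365 -0.006 0.4 0.1;0 0 0.0014 0.365 -0.006 0.6 0.1;0 0 0.0014 0.365 -0.006 0.79 0.1;0 0 0.0014 0.365 -0.006 0.79 0.1;0 0 0.0014 0.365 -0.006 0.79 0.1;0 0 0.0014 0.365 -0.006 0.79 -1;0 0 0.0014 0.365 -0.006 0.79 -1;0 0 0.0014 0.365 -0.006 0.79 -1;0 0 0.0014 0.365 -0.006 0.79 -1"

```text
time: 22.48
eef_pos: [0.4791, 0.3101, 0.1445]
tcp_rot: [0.666, 0.746, 0.001, 0.001]
contact_force: [-1.4, -1.3, 5.6]
opening: 0.194
finger_force: 67.8
```

Request:
send_rows --moves "0 0 0 0 0 -0.25 -1;0 0 0 0 0 -0.485 -1;0 0 0 -0.25 0 -0.485 -1;0 0 0 -0.5 0 -0.485 -1;0 0 0 -0.75 0 -0.485 -1;0 0 0 -1 0 -0.485 -1;0 0 0 -1 0 -0.485 -1"

```text
time: 23.35
eef_pos: [0.5008, 0.1083, 0.2387]
tcp_rot: [0.668, 0.745, -0.0, -0.0]
contact_force: [0.7, 1.2, -1.0]
opening: 0.194
finger_force: 68.3
```

Run:
```python
from h import *
S=cam('scene');print([b[1] for b in blobs(S['image'],(100,60,40),(125,255,255),10) if 120<b[1][1]<200 and b[1][0]>200])
s=ctrl.get_state();print(s['opening'],s['finger_force'],s['eef_pos'])
print(row((.5797,-.0512,.24),.12))
```

```text
[array([319.3, 151.3]), array([258.2, 149. ]), array([285.5, 158.9])]
0.19403571440047476 68.34651589393616 [0.50060378 0.10985884 0.23871225]
[-1.000e-04 -1.000e-04 -1.500e-03 -8.441e-01  3.041e-01 -7.300e-03]
```

Request:
send_rows --moves "0 0 -0.0015 -0.25 0.02 -0.007 -1;0 0 -0.0015 -0.5 0.1 -0.007 -1;0 0 -0.0015 -0.75 0.2 -0.007 -1;0 0 -0.0015 -0.84 0.3 -0.007 -1;0 0 -0.0015 -0.84 0.5 -0.007 -1;0 0 -0.0015 -0.837 0.75 -0.007 -1;0 0 -0.0015 -0.837 0.81 -0.007 -1;0 0 -0.0015 -0.837 0.81 -0.007 -1;0 0 -0.0015 -0.837 0.81 -0.007 -1"

```text
time: 24.52
eef_pos: [0.6798, -0.0362, 0.2402]
tcp_rot: [0.662, 0.75, -0.0, -0.001]
contact_force: [-1.0, 0.2, -1.6]
opening: 0.199
finger_force: 68.4
```

Run:
```python
from h import *
S=cam('scene');print([b[1] for b in blobs(S['image'],(100,60,40),(125,255,255),10) if 120<b[1][1]<200 and b[1][0]>200])
s=ctrl.get_state();print(s['opening'],s['finger_force'],s['eef_pos'])
print(row((.6812,-.039,.225),.12))
```

```text
[array([359. , 148.4]), array([258.2, 149. ]), array([273.5, 150.4]), array([309.5, 153.5])]
0.19883823966796677 68.44813227653503 [ 0.67977501 -0.03652112  0.24052938]
[-0.0001 -0.      0.0006 -0.0132  0.0056  0.0776]
```

Request:
send_rows --moves "0 0 0 -0.01 0.006 0.04 -1;0 0 0 -0.01 0.006 0.074 -1;0 0 0 -0.01 0.006 0.077 -1;0 0 0 -0.01 0.006 0.077 -1;0 0 0 -0.01 0.006 0.077 0.1;0 0 0 -0.01 0.006 0.077 0.1;0 0 0 -0.01 0.006 0.077 0.1;0 0 0 -0.01 0.006 0.077 0.1;0 0 0 -0.01 0.006 0.077 0.1"

```text
time: 25.7
eef_pos: [0.6822, -0.0388, 0.2251]
tcp_rot: [0.662, 0.749, -0.0, 0.0]
contact_force: [-0.8, -0.3, -0.7]
opening: 0.548
finger_force: 0.0
```

Run:
```python
from h import *
S=cam('scene');D=cam('side');print([b[1] for b in blobs(S['image'],(100,60,40),(125,255,255),10) if 120<b[1][1]<200 and b[1][0]>200])
cv2.imwrite('pics/d9.png',D['image'][:,:,::-1])
# white lid ellipse in both
def white(c,near):
    hs=cv2.cvtColor(np.ascontiguousarray(c['image']),cv2.COLOR_RGB2HSV); m=cv2.inRange(hs,(0,0,170),(180,45,255))
    n,l,st,ce=cv2.connectedComponentsWithStats(m)
    return [(st[i],ce[i].round(1)) for i in range(1,n) if st[i,4]>60 and np.hypot(*(ce[i]-near))<60]
for c in (S,D): print(proj(c,(.415,-.158,.02)),white(c,proj(c,(.415,-.158,.02))))
print(row((.43,-.18,.30),-.4),row((.55,-.15,.30),-.2))
```

```text
[array([346.8, 151.7]), array([258.2, 149. ]), array([273.5, 150.4]), array([299.9, 152.6])]
[348.46679821 267.40262889] [(array([315, 218,  22,  12, 117], dtype=int32), array([325.8, 223.3])), (array([394, 240,  11,  12,  67], dtype=int32), array([399.1, 245.7])), (array([352, 306,  11,   8,  68], dtype=int32), array([356.7, 309.3]))]
[313.91888263 277.81917493] [(array([301, 263,  28,  26, 546], dtype=int32), array([314.2, 275.4])), (array([248, 280,  18,  14,  93], dtype=int32), array([255.9, 286.1])), (array([313, 295,  15,  12,  64], dtype=int32), array([318.3, 299.3])), (array([291, 296,  19,  15,  99], dtype=int32), array([300.5, 303.8]))]
[ 0.      0.      0.0833 -0.5454 -1.3384 -0.3745] [ 0.      0.      0.0515 -0.4704 -0.7245 -0.3745]
```

Run:
```python
from h import *
print(row((.50,-.12,.30),-.58),row((.40,-.19,.25),-.58))
```

```text
[ 0.      0.      0.1119 -0.2908 -0.9541 -0.3745] [ 0.      0.      0.1119 -0.5766 -1.4934 -0.1245]
```

Request:
send_rows --moves "0 0 0 0 0 -0.2 0.1;0 0 0 0 -0.1 -0.38 0.1;0 0 0.03 -0.1 -0.3 -0.38 0.1;0 0 0.06 -0.2 -0.5 -0.38 0.1;0 0 0.09 -0.3 -0.75 -0.38 0.1;0 0 0.1119 -0.45 -1 -0.3 0.1;0 0 0.1119 -0.58 -1 -0.13 0.1;0 0 0.1119 -0.58 -1 -0.13 0.1"

```text
time: 26.8
eef_pos: [0.4962, -0.179, 0.2485]
tcp_rot: [0.88, 0.474, -0.001, -0.002]
contact_force: [-0.3, 0.3, -0.6]
opening: 0.553
finger_force: 0.0
```

Run:
```python
from h import *
print(row((.40,-.19,.25),-.58))
```

```text
[-0.0008  0.     -0.0004 -0.3106 -0.3713 -0.0054]
```

Request:
send_rows --moves "0 0 0 -0.15 -0.18 0 0.4;0 0 0 -0.31 -0.37 0 0.4;0 0 0 -0.31 -0.37 0 0.4;0 0 0 -0.31 -0.37 0 0.4"

```text
time: 27.3
eef_pos: [0.4032, -0.1898, 0.2526]
tcp_rot: [0.88, 0.476, 0.001, 0.001]
contact_force: [-0.4, 0.5, -0.1]
opening: 0.699
finger_force: 0.0
```

```bash
cat >> h.py <<'E'
def lid(c,z,vmin=150):
    hs=cv2.cvtColor(np.ascontiguousarray(c['image']),cv2.COLOR_RGB2HSV); m=cv2.inRange(hs,(0,0,vmin),(180,45,255))
    m=cv2.morphologyEx(m,cv2.MORPH_OPEN,np.ones((3,3),np.uint8))
    out=[]
    for k in cv2.findContours(m,cv2.RETR_EXTERNAL,cv2.CHAIN_APPROX_NONE)[0]:
        if cv2.contourArea(k)<1500: continue
        P=np.array([onz(c,p,z)[:2] for p in k[:,0]])*1000
        (x,y),r=cv2.minEnclosingCircle(P.astype(np.float32)); out.append((round(x,1),round(y,1),round(r,1),k[:,0].mean(0).round(0)))
    return out
E
python3 - <<'E'
from h import *
W=cam('wrist','w9.png')
for v in (120,150,180): print(v,lid(W,.019,v))
S=cam('scene');print([b[1] for b in blobs(S['image'],(100,60,40),(125,255,255),10) if 120<b[1][1]<200 and b[1][0]>200])
E
```

```text
120 [(62.4, -104.2, 116.6, array([ 47., 254.])), (326.9, -118.4, 41.9, array([221., 151.])), (541.4, -223.4, 34.8, array([454., 123.])), (458.1, -331.3, 293.9, array([465., 174.])), (321.3, 0.9, 124.0, array([140.,  47.]))]
150 [(62.5, -104.1, 115.4, array([ 47., 255.])), (325.5, -118.6, 39.6, array([220., 150.])), (541.5, -223.4, 34.0, array([454., 124.])), (457.7, -332.4, 292.2, array([454., 167.])), (316.8, 20.6, 104.9, array([120.,  41.]))]
180 [(443.6, -256.4, 42.9, array([387., 203.])), (62.1, -103.9, 115.1, array([ 46., 255.])), (424.7, -149.0, 39.0, array([321., 118.])), (650.8, -190.0, 47.2, array([542.,  25.])), (574.4, -149.7, 51.0, array([435.,  25.]))]
[array([321.1, 150.3]), array([258.2, 149. ]), array([273.5, 150.4]), array([289.5, 151.5])]
```

View pics/w9.png

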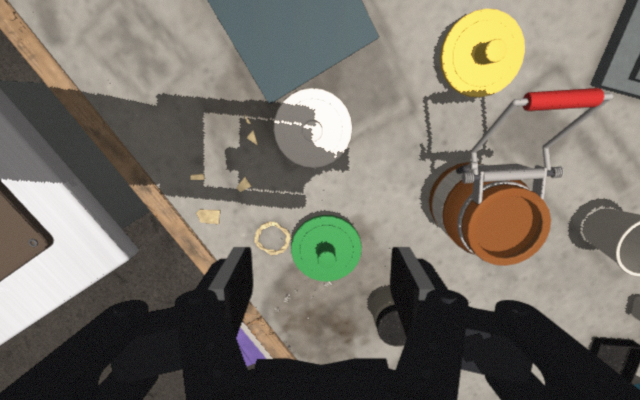

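The white lid is at (313,128) with radius 39 px, half in shadow. The jar mouth is centred at about (508,222) and the red bar runs (525,101) to (604,97). I'll turn these into positions.

Run:
```python
from h import *
np.set_printoptions(precision=4,suppress=True)
W=cam('wrist')
a=onz(W,(313,128.5),.018);print('lid',a,[np.linalg.norm(onz(W,p,.018)-a) for p in [(274,128),(352,128),(313,89),(313,168)]])
# amber mask -> rim
hs=cv2.cvtColor(np.ascontiguousarray(W['image']),cv2.COLOR_RGB2HSV)
for lo in ((3,120,40),(3,120,120)):
    m=cv2.inRange(hs,lo,(18,255,255));m[:,:420]=0;m[:,600:]=0;m[:150]=0;m[290:]=0
    ys,xs=np.nonzero(m);print(xs.min(),xs.max(),ys.min(),ys.max())
j=onz(W,(508,222),.1);print('jar',j,[np.linalg.norm(onz(W,p,.1)-j) for p in [(551,222),(508,265),(470,222),(541,222)]])
b=[onz(W,p,.147) for p in ((525,101),(604,97))];print('bar',b,np.linalg.norm(b[0]-b[1]))
m_=(b[0]+b[1])/2;v=(m_-j)[:2];print(v,np.linalg.norm(v),np.arctan2(v[1],v[0]));e=(b[1]-b[0])[:2];print(np.arctan2(e[1],e[0])+np.pi/2)
c=cv2.imread('pics/w9.png')[70:290,420:640];cv2.imwrite('pics/j9.png',cv2.resize(c,(600,600),interpolation=cv2.INTER_CUBIC))
print(row((*a[:2],.10),-.58))
```

```text
lid [ 0.4197 -0.1506  0.018 ] [np.float64(0.03975000194823174), np.float64(0.03976285555926364), np.float64(0.03843078925951993), np.float64(0.040836358357676204)]
430 550 163 265
450 550 188 265
jar [ 0.5204 -0.3021  0.1   ] [np.float64(0.03658973046254377), np.float64(0.040591335125864866), np.float64(0.03232914311740726), np.float64(0.028079850923565013)]
bar [array([ 0.5514, -0.2039,  0.147 ]), array([ 0.5949, -0.2294,  0.147 ])] 0.0503803539941689
[0.0527 0.0855] 0.10046381955042512 1.01827987338909
1.0413026201279332
[ 0.0002 -0.      0.0003  0.2088 -0.039   0.7591]
```

View pics/j9.png

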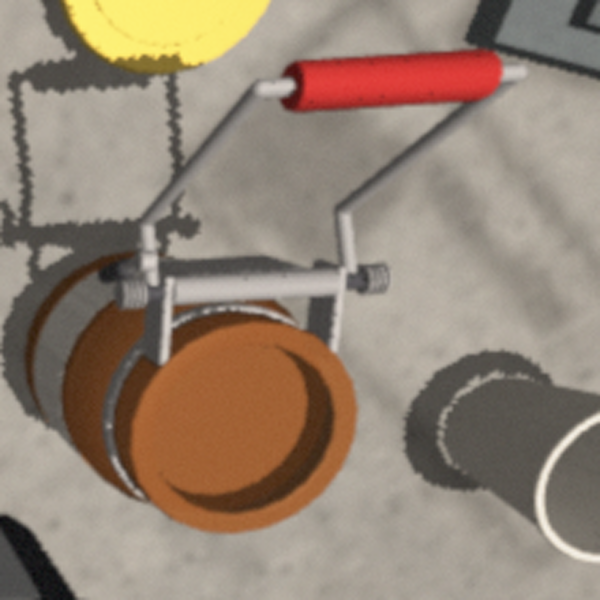

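Run:
```python
from h import *
np.set_printoptions(precision=4,suppress=True)
W=cam('wrist');k=.36667
q=lambda x,y:(420+x*k,70+y*k)
j=onz(W,q(244,426),.1);print('jar',j,[np.linalg.norm(onz(W,q(*p),.1)-j) for p in [(132,426),(356,426),(244,320),(244,532)]])
b=[onz(W,q(*p),.147) for p in ((282,86),(503,76))];m=(b[0]+b[1])/2;v=(m-j)[:2];e=(b[1]-b[0])[:2]
print(np.linalg.norm(e),v,np.linalg.norm(v),np.arctan2(v[1],v[0]),np.arctan2(e[1],e[0])+np.pi/2)
h=[onz(W,q(*p),.096) for p in ((130,292),(375,278))];hm=(h[0]+h[1])/2;print('hinge',hm-j,np.linalg.norm((hm-j)[:2]))
```

```text
jar [ 0.5195 -0.306   0.1   ] [np.float64(0.0349983521574117), np.float64(0.034999115485261426), np.float64(0.034470153747199805), np.float64(0.03677054895679648)]
0.051629637957650604 [0.0527 0.0894] 0.10375114790226433 1.0378411821063562 1.0361488678380355
hinge [ 0.0225  0.0379 -0.004 ] 0.04409959455172496
```

Request:
send_rows --moves "0 0 0 0.1 -0.02 0.2 0.1;0 0 0 0.205 -0.038 0.45 0.1;0 0 0 0.207 -0.038 0.75 0.1;0 0 0 0.207 -0.038 0.95 0.1;0 0 0 0.207 -0.038 1 0.1;0 0 0 0.207 -0.038 1 0.1"

```text
time: 28.25
eef_pos: [0.4191, -0.1512, 0.0514]
tcp_rot: [0.88, 0.476, -0.0, -0.0]
contact_force: [0.6, 1.0, 1.3]
opening: 0.551
finger_force: 0.0
```

Run:
```python
from h import *
print(row((.4197,-.1506,.038),-.58),ctrl.get_state()['contact_force'])
S=cam('scene');print([b[1] for b in blobs(S['image'],(100,60,40),(125,255,255),10) if 120<b[1][1]<200 and b[1][0]>200])
```

```text
[-0.     -0.      0.0001  0.0043  0.001   0.0671] [0.57908421 0.99328955 1.33977594]
[array([258.2, 149. ]), array([273.5, 150.4])]
```

Request:
send_rows --moves "0 0 0 0.003 0 0.04 0.1;0 0 0 0.003 0 0.065 0.1;0 0 0 0.003 0 0.065 0.1;0 0 0 0.003 0 0.065 -1;0 0 0 0.003 0 0.065 -1;0 0 0 0.003 0 0.065 -1;0 0 0 0.003 0 0.065 -1" --newtons 60

```text
time: 29.18
eef_pos: [0.4192, -0.1508, 0.0386]
tcp_rot: [0.88, 0.475, 0.0, 0.0]
contact_force: [0.3, -0.3, 3.3]
opening: 0.209
finger_force: 58.7
```

Run:
```python
from h import *
print(row((.5195,-.306,.175),-.534))
W=cam('wrist','w10.png')
S=cam('scene');print([b[1] for b in blobs(S['image'],(100,60,40),(125,255,255),10) if 120<b[1][1]<200 and b[1][0]>200])
```

```text
[ 1.000e-04  0.000e+00 -7.300e-03 -3.743e-01  8.454e-01 -6.813e-01]
[array([258.2, 149. ]), array([273.2, 150.6])]
```

Request:
send_rows --moves "0 0 0 0 0 -0.25 -1;0 0 0 0 0 -0.5 -1;0 0 0 0 0 -0.76 -1;0 0 -0.007 -0.15 0.2 -0.76 -1;0 0 -0.007 -0.25 0.45 -0.76 -1;0 0 -0.007 -0.374 0.7 -0.76 -1;0 0 -0.007 -0.374 0.845 -0.76 -1;0 0 -0.007 -0.374 0.845 -0.76 -1;0 0 -0.007 -0.374 0.845 -0.76 -1;0 0 -0.007 -0.374 0.845 -0.76 -1"

```text
time: 30.52
eef_pos: [0.5184, -0.3046, 0.1897]
tcp_rot: [0.869, 0.495, -0.0, -0.001]
contact_force: [-0.5, 0.1, -0.0]
opening: 0.209
finger_force: 59.0
```

Run:
```python
from h import *
np.set_printoptions(precision=4,suppress=True)
s=ctrl.get_state();print(s['opening'],s['finger_force'],s['eef_pos'])
W=cam('wrist','w11.png');z=s['eef_pos'][2]-.0386+.020
for v in (60,90,120): print(lid(W,z,v))
print(row((.5195,-.306,.128),-.534), row((.5195,-.306,.150),-.534))
S=cam('scene','s11.png');print([b[1] for b in blobs(S['image'],(100,60,40),(125,255,255),10) if 120<b[1][1]<200 and b[1][0]>200])
a=cv2.imread('pics/w11.png');b=cv2.imread('pics/s11.png')[110:330,240:480]
cv2.imwrite('pics/m11.png',np.hstack([cv2.resize(a[60:,180:500],(470,500)),cv2.resize(b,(330,302)) if 0 else cv2.copyMakeBorder(cv2.resize(b,(330,302)),0,198,0,0,0)]))
```

```text
0.20890662021461884 59.016918540000916 [ 0.5184 -0.3046  0.1897]
[(365.5, -258.3, 44.4, array([ 29., 332.])), (534.3, -286.3, 149.6, array([319., 178.]))]
[(383.5, -256.1, 26.2, array([ 19., 309.])), (649.8, -275.2, 31.2, array([570.,  35.])), (646.8, -278.2, 36.0, array([551.,  55.])), (533.8, -286.0, 149.1, array([260., 164.]))]
[(507.5, -244.7, 21.9, array([220., 150.])), (650.0, -275.3, 31.1, array([570.,  35.])), (647.0, -278.0, 35.8, array([551.,  55.])), (530.2, -278.1, 138.3, array([325., 207.])), (509.4, -207.5, 68.9, array([190.,  56.]))]
[-0.0001 -0.     -0.0002 -0.0029  0.0073  0.3099] [-0.0001 -0.     -0.0002 -0.0028  0.0072  0.1999]
[array([258.2, 149. ]), array([273.5, 150.4]), array([289.5, 151.5]), array([306. , 153.2])]
```

View pics/m11.png

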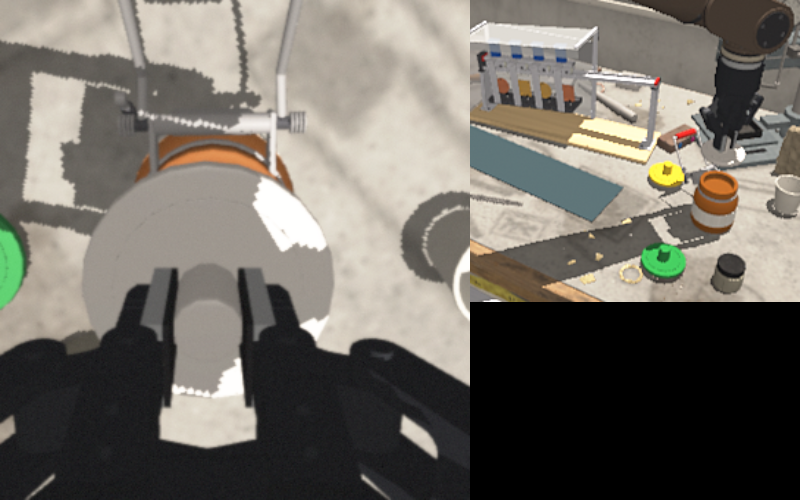

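The lid is held level and laterally centred, at image columns 238–407 and rows 172–330. All four hangers queue under the hood, evenly spaced in the scene view. Next I check the lid's offset from the TCP and lower it.

Run:
```python
from h import *
W=cam('wrist');s=ctrl.get_state()
a=onz(W,(321.6,251),.171);print(a,[np.linalg.norm(onz(W,p,.171)-a) for p in ((321.6,172),(321.6,330),(236.5,251),(406.7,251))])
print(R.from_quat(s['tcp_rot']).inv().apply(a-s['eef_pos']), row((.5195,-.306,.127),-.534))
```

```text
[ 0.52080954 -0.30253243  0.171     ] [np.float64(0.036815483275979596), np.float64(0.042106441713897304), np.float64(0.03900360202623513), np.float64(0.03898161116824036)]
[0.00321217 0.00037956 0.0193382 ] [ 0.000e+00  0.000e+00 -2.000e-04 -2.200e-03  5.100e-03  3.167e-01]
```

Request:
send_rows --moves "0 0 0 -0.002 0.007 0.1 -1;0 0 0 -0.002 0.007 0.2 -1;0 0 0 -0.002 0.007 0.25 -1;0 0 0 -0.002 0.007 0.26 -1;0 0 0 -0.002 0.007 0.26 -1"

```text
time: 31.3
eef_pos: [0.5204, -0.3069, 0.1382]
tcp_rot: [0.869, 0.495, 0.0, 0.0]
contact_force: [1.1, 0.5, -0.5]
opening: 0.213
finger_force: 59.0
```

Request:
send_rows --moves "0 0 0 0.003 -0.004 0.02 -1;0 0 0 0.003 -0.004 0.035 -1;0 0 0 0.003 -0.004 0.05 -1;0 0 0 0.003 -0.004 0.057 -1;0 0 0 0.003 -0.004 0.057 -1"

```text
time: 31.92
eef_pos: [0.5198, -0.3059, 0.1268]
tcp_rot: [0.869, 0.495, 0.0, 0.0]
contact_force: [0.8, 0.7, -0.6]
opening: 0.211
finger_force: 59.4
```

Request:
send_rows --moves "0 0 0 0 0 0.004 -1;0 0 0 0 0 0.004 -0.2;0 0 0 0 0 0.004 -0.2;0 0 0 0 0 0.004 -0.2;0 0 0 0 0 0.004 -0.2;0 0 0 0 0 -0.15 -0.2;0 0 0 0 0 -0.4 -0.2;0 0 0 0 0 -0.6 -0.2;0 0 0 -0.3 0 -0.6 -0.2;0 0 0 -0.3 0 -0.6 -0.2;0 0 0 -0.3 0 -0.6 -0.2"

```text
time: 33.3
eef_pos: [0.4889, -0.3572, 0.2462]
tcp_rot: [0.869, 0.494, 0.0, -0.001]
contact_force: [-0.8, -0.3, 0.0]
opening: 0.4
finger_force: 0.0
```

Run:
```python
from h import *
W=cam('wrist','w12.png');s=ctrl.get_state();print(s['eef_pos'],s['contact_force'])
for v in (60,100,140,180): print(v,[o for o in lid(W,.107,v) if o[2]<80])
print(proj(W,(.5195,-.306,.107)))
# saturation-poor radial edge: sample rays from centre to find white->other boundary
g=cv2.cvtColor(np.ascontiguousarray(W['image']),cv2.COLOR_RGB2HSV)
red=blobs(W['image'],(0,180,60),(4,255,255),40)+blobs(W['image'],(176,180,60),(180,255,255),40);print(red)
edges=cv2.Canny(cv2.cvtColor(np.ascontiguousarray(W['image']),cv2.COLOR_RGB2GRAY),40,110)
ys,xs=np.nonzero(edges);P=np.array([onz(W,p,.108)[:2] for p in zip(xs,ys)])*1000
best=max(((np.sum(abs(np.hypot(P[:,0]-x,P[:,1]-y)-40)<.7),x,y) for x in np.arange(508,532,.5) for y in np.arange(-318,-294,.5)));print(best)
```

```text
[ 0.48917995 -0.35677221  0.24603893] [-0.36745773  0.34518289  0.41975313]
60 [(703.0, -341.4, 49.5, array([589.,  12.]))]
100 [(704.5, -342.3, 47.9, array([591.,  12.]))]
140 [(623.4, -585.3, 66.9, array([573., 340.])), (448.6, -287.4, 31.6, array([227., 139.])), (705.9, -342.4, 46.2, array([583.,  14.]))]
180 [(620.3, -589.7, 64.9, array([577., 343.])), (328.8, -257.0, 44.3, array([ 90., 181.]))]
[321.08542175 114.18709374]
[]
(np.int64(236), np.float64(520.5), np.float64(-305.0))
```

```bash
cat >> h.py <<'E'
J=np.array([.5200,-.3055]);EX=np.array([np.cos(1.037),np.sin(1.037)])
def jr(x,z): return row((*(J+EX*x/1000),z/1000),1.037-np.pi/2)
E
python3 - <<'E'
from h import *
print(jr(145,246),jr(145,150))
E
```

```text
[-2.0000e-04 -1.0000e-04 -3.0000e-04  1.0241e+00  3.0000e-04  1.0000e-03] [-2.0000e-04 -1.0000e-04 -3.0000e-04  1.0237e+00  8.0000e-04  4.8100e-01]
```

Request:
send_rows --moves "0 0 0 0.25 0 0 -1;0 0 0 0.5 0 0 -1;0 0 0 0.75 0 0 -1;0 0 0 1 0 0 -1;0 0 0 1 0 0 -1;0 0 0 1 0 0 -1"

```text
time: 34.1
eef_pos: [0.5912, -0.1847, 0.2462]
tcp_rot: [0.869, 0.495, -0.0, -0.0]
contact_force: [-0.5, -0.7, 0.9]
opening: -0.003
finger_force: 0.0
```

Run:
```python
from h import *
print(jr(143,150))
s=ctrl.get_state();print(s['opening'],s['eef_pos'],s['contact_force'],s['qpos'])
S=cam('side');print(blobs(S['image'],(0,170,80),(5,255,255),8)[:4],proj(S,(*(J+EX*.106),.147)))
```

```text
[-1.00e-04  1.00e-04 -0.00e+00  1.42e-02  1.30e-03  4.81e-01]
-0.0034561113902667646 [ 0.59119608 -0.18470536  0.24619613] [-0.50164554 -0.74156609  0.92944359] [-4.66277717e-01  1.65444730e-01  1.71811919e+00 -4.77361275e-04
  1.25897886e+00  6.79780535e-02]
[(np.int32(603), array([497.1,  94.9]), array([472,  71,  55,  50], dtype=int32)), (np.int32(31), array([248.9,  89.4]), array([246,  87,   7,   6], dtype=int32)), (np.int32(38), array([219.1, 101.1]), array([210, 100,  19,   3], dtype=int32)), (np.int32(19), array([373.8, 240.8]), array([366, 239,  14,   4], dtype=int32))] [371.85482425 240.25643566]
```

Request:
send_rows --moves "0 0 0 0.014 0.001 0.2 -1;0 0 0 0.014 0.001 0.4 -1;0 0 0 0.014 0.001 0.48 -1;0 0 0 0.014 0.001 0.48 -1;0 0 0 0.014 0.001 0.48 -1;0 0 0 -0.04 0.001 0.48 -1;0 0 0 -0.086 0.001 0.48 -1;0 0 0 -0.11 0.001 0.46 -1;0 0 0 -0.11 0.001 0.46 -1"

```text
time: 35.28
eef_pos: [0.5804, -0.2041, 0.1549]
tcp_rot: [0.869, 0.494, 0.001, -0.0]
contact_force: [2.8, 3.4, -2.6]
opening: 0.0
finger_force: 2.0
```

Run:
```python
from h import *
s=ctrl.get_state();print(s['contact_force'],s['eef_pos'],(s['eef_pos'][:2]-J)@EX)
for p in ((105.7,164.5),(84,174),(60.7,177),(49,175),(34,172),(18,172)): print(jr(*p)[3:])
S=cam('side');print([b[:2] for b in blobs(S['image'],(0,170,80),(5,255,255),8) if 330<b[1][0]<420])
```

```text
[ 2.78657851  3.41859068 -2.59838662] [ 0.58042763 -0.20413551  0.1548513 ] 0.11800872115884259
[-0.0615 -0.002  -0.0484]
[-0.1699 -0.0017 -0.0961]
[-0.2863 -0.0014 -0.1113]
[-0.3449 -0.0012 -0.1014]
[-0.4199 -0.001  -0.0865]
[-0.4999 -0.0008 -0.0867]
[(np.int32(23), array([373.2, 240.8]))]
```

Contact with about 4.4 N along +x, as expected. I continue along the arc.

Request:
send_rows --moves "0 0 0 -0.06 -0.001 -0.048 -1;0 0 0 -0.11 -0.001 -0.075 -1;0 0 0 -0.17 -0.001 -0.096 -1;0 0 0 -0.23 -0.001 -0.108 -1;0 0 0 -0.286 -0.001 -0.111 -1;0 0 0 -0.345 -0.001 -0.103 -1"

```text
time: 36.08
eef_pos: [0.544, -0.2646, 0.1751]
tcp_rot: [0.869, 0.495, -0.001, -0.0]
contact_force: [1.6, 0.2, -0.2]
opening: -0.004
finger_force: 0.3
```

Run:
```python
from h import *
s=ctrl.get_state();print(s['contact_force'],s['eef_pos'],(s['eef_pos'][:2]-J)@EX)
for p in ((49,175),(34,172),(18,172)): print(jr(*p)[3:])
S=cam('side','d13.png');print([b[:2] for b in blobs(S['image'],(0,170,80),(5,255,255),8) if 330<b[1][0]<420])
for a in (.706,1.3,1.8,2.906): print(a,proj(S,(*(J+EX*(.046+.079*np.cos(a))),.096+.079*np.sin(a))))
```

```text
[ 1.56481543  0.19893517 -0.20612159] [ 0.54403661 -0.26456801  0.17505005] 0.04746755193611931
[0.0077 0.0007 0.0002]
[-0.0673  0.0008  0.0153]
[-0.1473  0.0009  0.0154]
[(np.int32(29), array([380.8, 259.9]))]
0.706 [371.85571974 240.17446109]
1.3 [375.80851715 248.45014244]
1.8 [378.97726607 261.58389987]
2.906 [381.14959049 291.56256735]
```

Request:
send_rows --moves "0 0 0 -0.03 0 0.006 -1;0 0 0 -0.067 0 0.014 -1;0 0 0 -0.11 0 0.015 -1;0 0 0 -0.147 0 0.015 -1;0 0 0 -0.147 0 0.015 -1;0 0 0 -0.147 0 0.015 -1;0 0 0 -0.147 0 0.015 -1"

```text
time: 37.0
eef_pos: [0.5299, -0.2888, 0.1724]
tcp_rot: [0.869, 0.495, 0.0, 0.0]
contact_force: [0.0, 0.3, -0.2]
opening: -0.001
finger_force: 0.0
```

Run:
```python
from h import *
s=ctrl.get_state();print(s['contact_force'],s['eef_pos'],(s['eef_pos'][:2]-J)@EX)
for n in ('side','scene'):
    S=cam(n);print([b[:2] for b in blobs(S['image'],(0,170,60),(5,255,255),6)],[proj(S,(*(J+EX*(.046+.079*np.cos(a))),.096+.079*np.sin(a))) for a in (2.0,2.906)])
```

```text
[ 0.00362991  0.2878826  -0.154065  ] [ 0.52993594 -0.28879525  0.17236462] 0.019436268722043515
[(np.int32(632), array([495.8,  96.1])), (np.int32(32), array([511.7,  86.6])), (np.int32(30), array([249. ,  89.5])), (np.int32(46), array([217.5, 101.6])), (np.int32(47), array([382.2, 293. ])), (np.int32(1047), array([530.5, 373.5]))] [array([379.97353573, 267.64724881]), array([381.14959049, 291.56256735])]
[(np.int32(43), array([ 1.3, 51.6])), (np.int32(367), array([442.8,  79.7])), (np.int32(27), array([442.3,  89.6])), (np.int32(25), array([624.7, 122. ])), (np.int32(31), array([207.1, 157.5])), (np.int32(12), array([375.5, 169. ])), (np.int32(622), array([617.7, 223.2])), (np.int32(887), array([606.1, 251.8])), (np.int32(54), array([430.7, 243.9]))] [array([419.27104455, 216.60565168]), array([427.83443951, 242.62614463])]
```

Request:
send_rows --moves "0 0 0 0 0 -0.2 -1;0 0 0 0 0 -0.45 -1;0 0 0 0 0 -0.6 -1;0 0 0 0 0 -0.6 -1;0 0 0 0 0 -0.6 -1"

```text
time: 37.72
eef_pos: [0.5294, -0.2885, 0.2907]
tcp_rot: [0.869, 0.495, -0.0, -0.001]
contact_force: [0.7, 0.4, -0.3]
opening: 0.003
finger_force: 0.0
```

Run:
```python
from h import *
S=cam('scene');D=cam('side')
f=lambda c,p:[b[1] for b in blobs(c['image'],(0,170,60),(5,255,255),6) if np.hypot(*(b[1]-p))<12][0]
a=f(S,(430,244));b=f(D,(382,293));p,e=tri(S,a,D,b);print(a,b,p,e,(p[:2]-J)@EX)
print([b[1] for b in blobs(S['image'],(100,60,40),(125,255,255),10) if 120<b[1][1]<200 and b[1][0]>200])
u=np.array([-.12,.9928]);L=np.array([.6764,-.0146])
for y in (.33,.27,.21,.15): print(y,proj(S,(*(L+u*y),.17-.114*y+.05)).round(1))
for c in (S,D): print([q[1] for q in blobs(c['image'],(50,150,50),(85,255,255),60)],[q[1] for q in blobs(c['image'],(24,150,80),(34,255,255),60)])
W=cam('wrist');edges=cv2.Canny(cv2.cvtColor(np.ascontiguousarray(W['image']),cv2.COLOR_RGB2GRAY),40,110)
ys,xs=np.nonzero(edges);P=np.array([onz(W,p,.108)[:2] for p in zip(xs,ys)])*1000
print(max(((np.sum(abs(np.hypot(P[:,0]-x,P[:,1]-y)-40)<.7),x,y) for x in np.arange(508,532,.5) for y in np.arange(-318,-294,.5))))
```

```text
[431.1 243.8] [382.8 293.1] [ 0.5047946  -0.33911966  0.11407415] 0.0026307127323334386 -0.036679141806166216
[array([258.2, 149. ]), array([273.5, 150.4]), array([289.5, 151.5]), array([306.1, 153.2])]
0.33 [254.8 144.5]
0.27 [270.3 145.7]
0.21 [286.4 147. ]
0.15 [303.1 148.3]
[array([380. , 299.2])] [array([542.4,  44. ]), array([501.1,  96.9]), array([506.5, 163.9]), array([382.9, 236.5])]
[array([323. , 319.9])] [array([366.1, 249.7])]
(np.int64(158), np.float64(520.0), np.float64(-305.5))
```

```bash
python3 -c "
from plant import ctrl
print(ctrl.sign_off())"
```

```text
the job is handed in; nothing more can be done
None
```

The job is handed in: all four hangers are queued against the end stop under the hood, and the lacquer jar's lid is on with the bail snapped down (bar measured at z = 114 mm against 114.5 mm given).

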